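# Press a bearing sleeve home with a hand-cranked press

## Task

Take the longer of the two steel sleeves and lay it on the press's rails between the ram and the bore. Then take the crank by its black grip and, without letting go of it on the way, wind it clockwise until the ram has pushed the sleeve in and you feel it firmly seated against the hidden shoulder; stop there without overloading the press, and let go, leaving the ram holding the sleeve. Leave the other parts on the table where they are.

Things in the scene. Friction and masses are not known exactly. Their poses are not given: they have to be found in the camera images.
- press: hand-cranked bench press, bolted down. Origin on the table under the centre of the loading place; z up, +y = the way the ram pushes. Base plate 110 (x) by 400 mm, y -245 to +155 mm, 20 mm high. Grey gear housing (90 mm in x, y -235 to -105, top z 110 mm) with the crank on top. Two steel rails run along y from y = -45 mm on into the bore.
- load_place (a point): where the centre of the sleeve goes (to within 15 mm along y) when laid on the two rails: press x = 0, y = 0, z = 70 mm. Frame as the press's; the sleeve lies along y. Rails and web below them are 32 mm wide over all, with free space beside them down to z = 20 mm. Open from the ram's nose (y = -50 mm when fully back) to the bore's mouth (y = +50 mm).
- bore_mouth (a point): centre of the mouth of the bore: a 44 mm round hole in an aluminium tube of 68 mm outer diameter, 85 mm long, running along the press's +y and closed at the back. A shoulder inside it stops the sleeve; its depth varies from 35 to 55 mm behind the mouth and cannot be seen: it must be felt. Frame as the press's.
- crank_axis (a point): point on the crank's upright axis, 137 mm above the table (level with the foot of the grip), 170 mm from the press's origin towards its -y. Frame as the press's. Nothing near stands above 137 mm but the grip.
- crank (a joint): crank angle, rad. 0: arm points along the press's -y (away from the bore). Grows clockwise seen from above and drives the ram forward 9 mm per rad; starts at 0 to 1.2, ends at 13.6 at most. Seating the sleeve takes about 1.3 to 1.9 turns. Idle, it takes about 3 N along the path at the grip; friction keeps the crank where it is left.
- grip: upright black grip on the crank's arm, spinning freely about its own upright axis; round, 26 mm in diameter, 50 mm high, 65 mm from the crank's axis. Origin at the centre of its foot, z up. Foot 137 mm, top 187 mm above the table; the arm is just under it (arm's top 137 mm).
- ram: the ram's 32 mm round nose, backed by stiff springs, on a 20 mm rod. Origin at the centre of its face, 70 mm above the table; +y to the sleeve. Every 10 N at the ram adds 1.4 N at the grip. On the shoulder the load rises steeply, about 1 N per mm of grip travel: 9 to 12 N at the grip seats the sleeve firmly (30 N at the ram is the least), over 120 N at the ram (19 N at the grip) overloads it.
- sleeve: the bearing sleeve to be pressed in: plain steel, 40 mm in diameter, 50 mm long (the longer of two), 0.25 to 0.5 kg. Origin at its centre; its y axis is its length axis. It lies level in one of two small cradles on the table, its axis 55 mm above the table; the cradle's rails are 32 mm wide over all and stand on a wooden foot 16 mm high (70 by 80 mm).
- short_sleeve: bystander: a like sleeve, 40 mm in diameter but only 26 mm long, in the other cradle; not to be used. Origin at its centre, y along its axis.
- big_gear: bystander: gear lying flat, 124 mm in diameter, 33 mm high. Origin under its centre.
- small_gear: bystander: gear lying flat, 68 mm in diameter, 39 mm high. Origin under its centre.
- bearing_ring: bystander: steel ring lying flat, 72 mm in diameter, 18 mm high. Origin under its centre.
- shaft: bystander: stepped shaft standing upright, 48 mm in diameter at the foot, 150 mm high. Origin under its centre.
- wrench: bystander: wrench lying flat. Origin under its middle.
- jar: bystander: jar with a lid, 64 mm in diameter, 100 mm high. Origin under its centre.
- bolt_tray: bystander: open grey tray, 120 by 90 mm, 35 mm high. Origin under its centre.
There are look-alikes about, which are no part of the job. Leave any green look-alike of the sleeve alone.

How it is judged:
By the outcome, as a careful person would: the job done as asked, in the order asked, and still so for the second after the job is handed in, with the robot touching nothing.
It also fails if it takes over 70 s, if anything falls off the work surface, if the arm or the gripper's body presses on something with over 40 N, if the wrist force passes 120 N, or if a joint passes its speed limit or range.

## Robot

A 7-joint arm with a two-finger parallel gripper is mounted at the origin on the work surface. World frame = base frame: x ahead of the robot, y to its left, z up, the work surface at z = 0. Lengths are in m, angles in rad, forces in N, time in s.
With the tool pointing down it reaches from about 0.4 to 0.85 m from the base axis. Payload 10.4 kg.
Tool frame: the origin (TCP) lies at the very end of the fingers, on their centre line; the grasp point (between the pads) lies manip.hold_point_z behind it (manip.hold_point_z is the distance from the TCP to the grasp point, in m); z points along the fingers, x is the direction in which the jaws open and shut, and the axes are right-handed (so a half turn about z gives the same grasp; the last joint's range is limited). The gripper opens to 85 mm and grips with 20 to 120 N. Pads are 22 mm wide; open, the fingers measure 114 mm over their backs; the gripper's body (76 mm by 85 mm) begins 54 mm behind the grasp point. The pads swing forward as they close: fully open they stand 13 mm farther back than shut.
Start: joints at [1.143, 0.332, -0.065, 1.46, 0.022, 1.35, -0.088], TCP at [0.246, -0.575, 0.231] pointing down, gripper open.
Joint ranges: [-2.6, 2.6], [-0.5, 2.12], [-1.47, 1.34], [0.16, 2.42], [-1.27, 4.41], [0.06, 2.06], [-2.6, 2.6]. Speed limits (rad/s): [2.22, 2.22, 2.79, 2.79, 3.14, 3.14, 3.14].

## Interface

Orientations are given as a unit quaternion [x, y, z, w].
In Python, from workcell import readout, camera, camera_info, manip gives the robot as it stands.
- The arm moves only by the tool play_rows, never from a script. Its argument "rows" is a list of rows, each a list of 3 entries, a list of its own where there are three numbers: the shift along the world's x, y, z in mm, then the turn, a rotation vector about the world's x, y, z in degrees, then the finger opening in mm, from 0 to 85.4. In form: [[[tx, ty, tz], [rx, ry, rz], fingers], ...]. A call has 1 to 12 rows; each row shifts and turns the commanded pose from where the row before left it; what a row does not reach is not made up. A row lasts 1/8 s, in which the tool goes at most 62.5 mm and 10.7 degrees, less where a joint would pass 70% of its speed; a pose out of reach is approached as far as the arm can. A call with a gripper value outside its range is refused whole. The fingers move at their own pace and stop on an object; "force" is the grip in N (left out, the last holds). Time passes only in rows, so rows that do not move let the fingers close. It gives the time, the measured TCP pose, the force and the opening at its end, in the units of the state.
- readout.get_obs(): the state, without advancing time (a new reading comes with each control period).
- camera(name): name is "side" or "top"; returns the picture (400x640x3 uint8, blue, green, red); there is no depth.
- camera_info(name): a dict with "fx", "fy", "cx", "cy" (pixels), "world_from_camera" (4x4, takes a point from camera to world coordinates). Camera axes: x right, y up, looking along -z (the intrinsics and any distortion apply to the point x, -y, -z); pixel columns grow to the right and rows downward; lengths in m; the calibration is good to about 2 mm. A picture is of the moment at which its call begins. camera_info takes no time and is no camera call.
- manip.hand_in(): hands the job in, once; it reports no verdict.
The state is a dict: "clock": time; "joint_pos": joint angles; "joint_velocities": joint speeds; "tau": joint torques, N m; "position": TCP position; "ee_rot": TCP orientation; "ft_force": force on the tool from outside, world axes, zero at the start; "torque": the same for the moment, N m; "grip_width": opening from 0.0 (shut) to 1.0 (fully open).
Only numpy, scipy, OpenCV 4.12 (cv2) and the standard library are available. Lean on these libraries where they do the work, as an engineer would, in place of code of your own. Each camera call takes 0.05 s, during which the arm holds its last target.

## Working session

There is one attempt and no reset: what is moved stays moved. The work goes in short steps, Python scripts to look and compute and a tool call to move; the robot and the scene stay as the last step left them, time stands still between calls to the robot, and variables do not carry over. Pictures are saved under pics/ and viewed, and the job is handed in when it is done.

Besides the shell and the picture viewer there is one more tool, called by a JSON object that holds its "method" and its "body". play_rows: Moves the arm, as the interface text tells. Its arguments: {"type":"object","properties":{"rows":{"type":"array"},"force":{"type":"number"}},"required":["rows"]}

```bash
ls; mkdir -p pics
python3 - <<'E'
from workcell import readout, camera, camera_info, manip
import cv2
for n in("top","side"):
    cv2.imwrite(f"pics/{n}0.png",camera(n)); print(camera_info(n))
print(manip.hold_point_z, [a for a in dir(manip) if a[0]!='_'])
print(readout.get_obs())
E
```

```text
pics
{'fx': 422.4533485039905, 'fy': 422.4533485039905, 'cx': 311.7970197367314, 'cy': 206.46500098352828, 'world_from_camera': array([[-0.02779619,  0.99491395, -0.09681739,  0.4130301 ],
       [-0.99957158, -0.02855255, -0.00643535,  0.02561321],
       [-0.009167  ,  0.09659704,  0.99528136,  1.31246628],
       [ 0.        ,  0.        ,  0.        ,  1.        ]])}
{'fx': 458.8335738450827, 'fy': 458.8335738450827, 'cx': 313.4814180863747, 'cy': 202.6570742056346, 'world_from_camera': array([[-0.96921335,  0.15314079, -0.19280401,  0.29975891],
       [-0.24621895, -0.59863534,  0.76224141,  0.99698355],
       [ 0.00131096,  0.78624655,  0.61791152,  0.88739937],
       [ 0.        ,  0.        ,  0.        ,  1.        ]])}
0.0187 ['MotionError', 'hand_in', 'hold_point_z']
{'clock': 0.1, 'joint_pos': array([ 1.1433854 ,  0.33279961, -0.06472498,  1.46085337,  0.02163387,
        1.3499249 , -0.08853264]), 'joint_velocities': array([ 0.00140856, -0.00278114, -0.00026342, -0.00226492,  0.00108428,
        0.00101074, -0.00069731]), 'tau': array([ 2.20997630e-03, -6.26740122e+01,  4.94864839e-02, -3.92428422e+01,
        1.63334375e-02,  6.92769274e-03,  3.37365805e-05]), 'position': array([ 0.24601816, -0.57417085,  0.23060313]), 'ee_rot': array([ 8.34823491e-01, -5.50517324e-01, -5.59861238e-04, -3.18714251e-04]), 'ft_force': array([ 0.03368378, -0.11549883,  0.31155904]), 'torque': array([-0.00915008, -0.03898198, -0.00107683]), 'grip_width': 1.004843020558637}
```

View pics/top0.png

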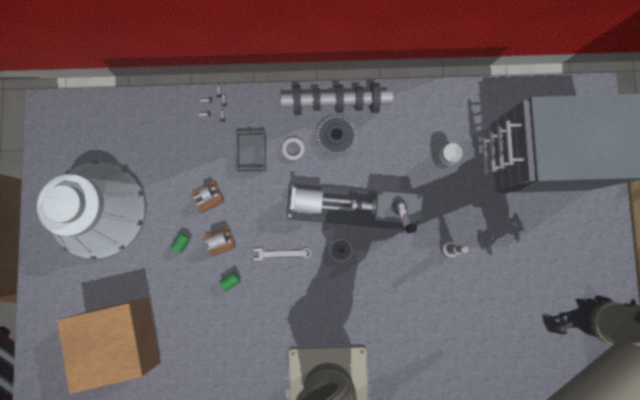

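View pics/side0.png

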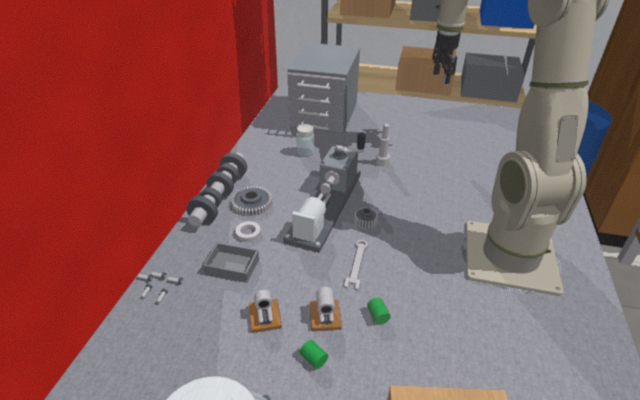

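The top view shows the press at about (300–420, 185–230) with its bore to the left (+y world) and the crank to the right, and the two cradles near (207,195) and (219,240). The side view shows the same cradles at (265,310) and (326,305). I'll zoom in to compare the sleeves and measure.

```bash
cat > h.py <<'E'
import numpy as np, cv2
from workcell import readout, camera, camera_info, manip
def proj(n,P):
    c=camera_info(n);T=np.linalg.inv(c["world_from_camera"]);p=(T[:3,:3]@np.atleast_2d(P).T).T+T[:3,3]
    return np.c_[c["cx"]+c["fx"]*p[:,0]/-p[:,2], c["cy"]-c["fy"]*p[:,1]/-p[:,2]]
def back(n,uv,z):
    c=camera_info(n);M=c["world_from_camera"];uv=np.atleast_2d(uv)
    d=np.c_[(uv[:,0]-c["cx"])/c["fx"],-(uv[:,1]-c["cy"])/c["fy"],-np.ones(len(uv))]@M[:3,:3].T
    return M[:3,3]+d*((z-M[2,3])/d[:,2])[:,None]
def crop(img,u0,v0,u1,v1,s,name):
    cv2.imwrite("pics/"+name,cv2.resize(img[v0:v1,u0:u1],None,fx=s,fy=s,interpolation=cv2.INTER_CUBIC))
E
python3 - <<'E'
from h import *
t=cv2.imread("pics/top0.png");s=cv2.imread("pics/side0.png")
crop(t,165,165,265,265,6,"tc.png");crop(t,280,165,440,265,5,"tp.png")
crop(s,235,270,355,340,6,"sc.png");crop(s,280,120,400,250,4,"sp.png")
E
```

```text
(no output)
```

View pics/tc.png

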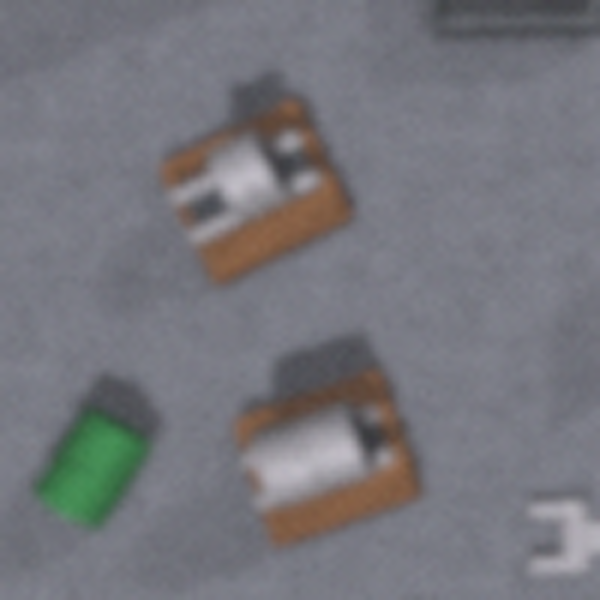

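View pics/tp.png

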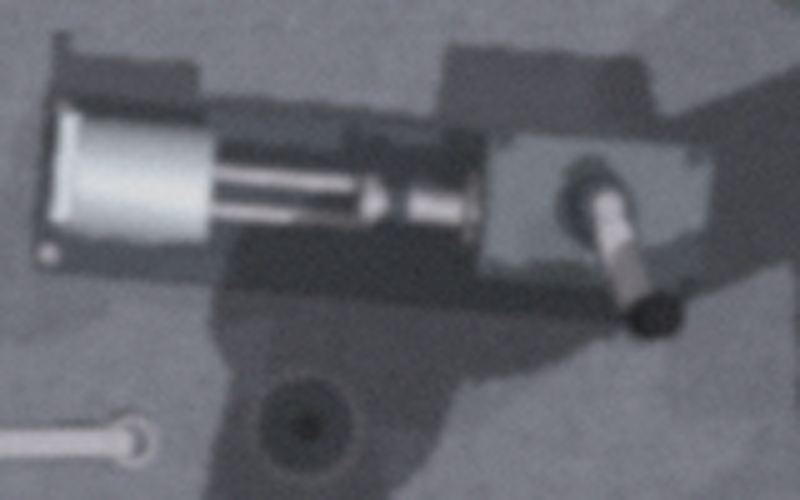

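View pics/sc.png

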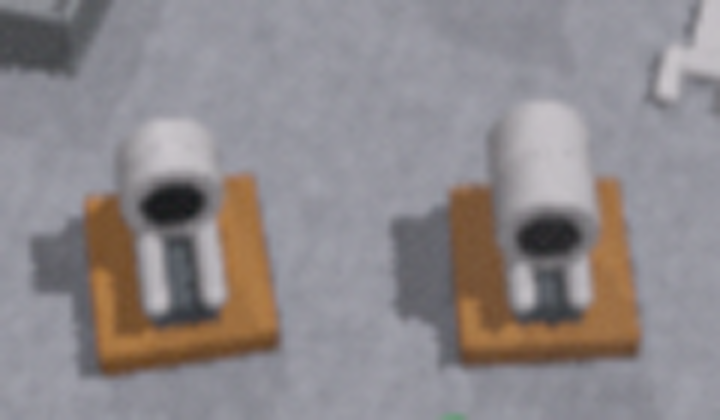

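View pics/sp.png

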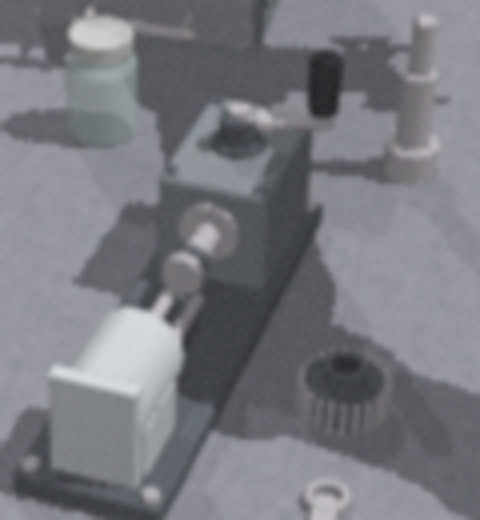

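```bash
cat > fit.py <<'E'
from h import *
from scipy.optimize import least_squares
T=lambda u,v:("top",280+u/5,165+v/5); S=lambda u,v:("side",280+u/4,120+v/4)
F=[(T(488,137),(45,-105,110)),(T(715,155),(45,-235,110)),(T(480,272),(-45,-105,110)),
(T(37,265),(-55,155,20)),
(S(165,180),(45,-105,110)),(S(265,202),(-45,-105,110)),(S(310,136),(-45,-235,110)),(S(212,103),(45,-235,110)),
(S(162,506),(-55,155,20)),(S(18,476),(55,155,20)),(S(320,207),(-55,-245,20)),(T(400,195),(0,-50,70)) if 0 else (S(185,272),(0,-48,70))]
def W(p,q):
    c,s=np.cos(p[2]),np.sin(p[2]);q=np.array(q)/1e3
    return np.array([p[0]+c*q[0]-s*q[1],p[1]+s*q[0]+c*q[1],q[2]])
r=lambda p:np.concatenate([proj(f[0],W(p,g))[0]-f[1:] for f,g in F])
if __name__=="__main__":
    s=least_squares(r,[0.42,0,0],loss="soft_l1");p=s.x
    print("press",p,np.degrees(p[2]));print(r(p).reshape(-1,2).round(1))
    np.save("press.npy",p)
    ax=W(p,(0,-170,137));print("axis",ax,"load",W(p,(0,0,70)))
    for f,z in((T(657,313),.187),(S(326,57),.187),(S(323,113),.137)):
        g=back(f[0],f[1:],z)[0];d=(g-ax)[:2];c,s_=np.cos(-p[2]),np.sin(-p[2]);l=np.array([c*d[0]-s_*d[1],s_*d[0]+c*d[1]])
        # clockwise from -y : -y -> -x
        print("grip",g,np.linalg.norm(d),"ang",np.arctan2(-l[0],-l[1]))
    # sleeve
    TC=lambda u,v:("top",165+u/6,165+v/6);SC=lambda u,v:("side",235+u/6,270+v/6)
    G=[(TC(283,552),(-35,40,16)),(TC(425,492),(-35,-40,16)),(TC(238,410),(35,40,16)),(TC(380,368),(35,-40,16))]
    for n,G in (("long",[(TC(277,546),0),(TC(420,492),1),(TC(240,412),2),(TC(382,372),3),(SC(462,352),4),(SC(637,348),5),(SC(622,180),6),(SC(450,188),7)]),):
        for f,i in G: print(f, back(f[0],f[1:],.016)[0].round(4))
    for f in (TC(307,460),TC(250,470),TC(365,437)): print("sleeve top pts",back(f[0],f[1:],.06)[0].round(4))
    print(back("side",SC(548,235)[1:],.055))
E
python3 fit.py
```

```text
press [ 0.54002461 -0.04582307 -0.11400861] -6.5322122075051805
[[-0.4 -2.7]
 [-0.5 -2.4]
 [-1.1  1.6]
 [-1.5  0.8]
 [-1.9 -1.5]
 [ 1.1 -1.1]
 [ 1.9 -5.7]
 [ 0.  -2.6]
 [ 0.   1.2]
 [-1.  -1.1]
 [ 1.4 -1.3]
 [ 0.5 -0.6]]
axis [ 0.52068511 -0.21471944  0.137     ] load [ 0.54002461 -0.04582307  0.07      ]
grip [ 0.45849573 -0.23019486  0.187     ] 0.06408593815603739 ang 1.212897726042873
grip [ 0.45955877 -0.2305209   0.187     ] 0.06313568521898467 ang 1.2038204610914447
grip [ 0.4587175  -0.23129082  0.137     ] 0.06414510922762946 ang 1.1954820335228777
('top', 211.16666666666666, 256.0) [0.396  0.3456 0.016 ]
('top', 235.0, 247.0) [0.4213 0.2724 0.016 ]
('top', 205.0, 233.66666666666669) [0.4646 0.3642 0.016 ]
('top', 228.66666666666666, 227.0) [0.4831 0.2913 0.016 ]
('side', 312.0, 328.6666666666667) [0.4606 0.373  0.016 ]
('side', 341.1666666666667, 328.0) [0.3966 0.3548 0.016 ]
('side', 338.6666666666667, 300.0) [0.4187 0.2765 0.016 ]
('side', 310.0, 301.3333333333333) [0.4849 0.2976 0.016 ]
sleeve top pts [0.4383 0.3197 0.06  ]
sleeve top pts [0.4342 0.3479 0.06  ]
sleeve top pts [0.4488 0.2909 0.06  ]
[[0.4350703  0.34160304 0.055     ]]
```

```bash
cat > ov.py <<'E'
from fit import *
def box(x0,x1,y0,y1,z0,z1):
    return [((x,y,z)) for z in(z0,z1) for x,y in((x0,y0),(x1,y0),(x1,y1),(x0,y1))]
def draw(img,n,p,off,s):
    def ln(a,b,c): cv2.line(img,*[tuple(int(round(k)) for k in ((proj(n,W(p,q))[0]-off+.5)*s)) for q in(a,b)],c,1)
    for bx,c in((box(-45,45,-235,-105,20,110),(0,255,0)),(box(-55,55,-245,155,0,20),(0,0,255))):
        for i in range(4):
            ln(bx[i],bx[(i+1)%4],c);ln(bx[i+4],bx[(i+1)%4+4],c);ln(bx[i],bx[i+4],c)
    a=np.linspace(0,2*np.pi,40)
    for y,r,c in((50,34,(255,255,0)),(50,22,(255,255,0)),(135,34,(255,255,0)),(-50,16,(0,255,255))):
        q=[(r*np.cos(t),y,70+r*np.sin(t)) for t in a]
        for i in range(39): ln(q[i],q[i+1],c)
    for h in(137,187):
        for R,cx,cy in((65,0,-170),):
            q=[(R*np.cos(t),cy+R*np.sin(t),h) for t in a]
            for i in range(39): ln(q[i],q[i+1],(255,0,255))
if __name__=="__main__":
    import sys
    p=np.load("press.npy")
    for n,(u0,v0,u1,v1),s in(("top",(275,160,435,265),5),("side",(270,115,400,255),4)):
        im=cv2.imread(f"pics/{n}0.png")[v0:v1,u0:u1];im=cv2.resize(im,None,fx=s,fy=s,interpolation=cv2.INTER_CUBIC)
        draw(im,n,p,np.array([u0,v0]),s);cv2.imwrite(f"pics/ov_{n}{sys.argv[1]}.png",im)
E
python3 ov.py 1
```

```text
(no output)
```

View pics/ov_top1.png

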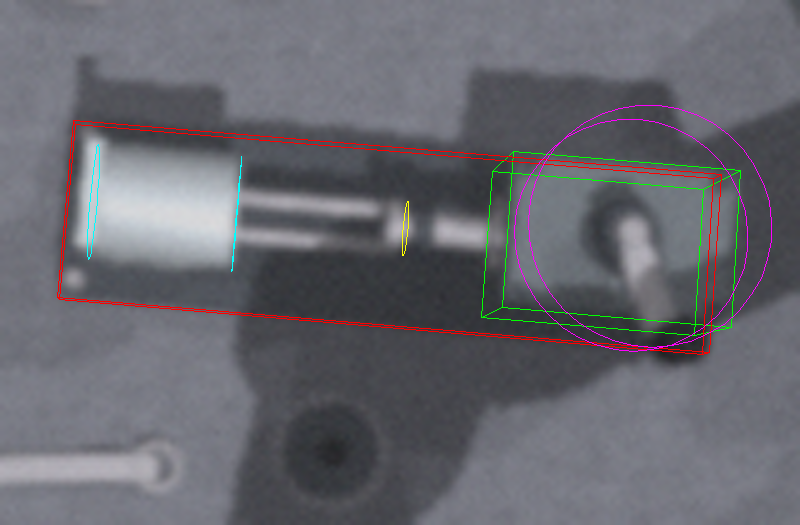

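View pics/ov_side1.png

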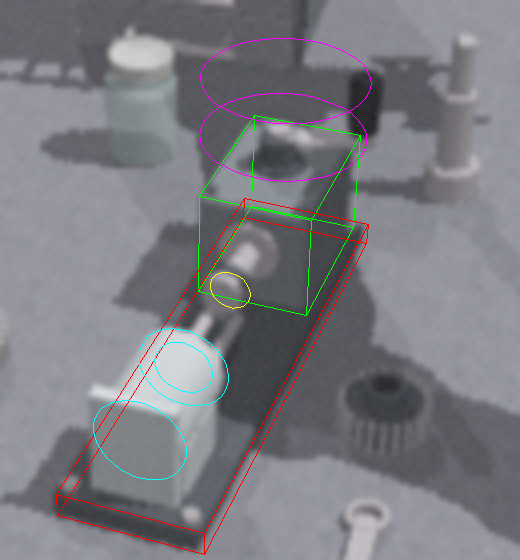

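```bash
cat > ov2.py <<'E'
from ov import *
import sys
# press refit with extra centre features
F[6:7]=[]
F+= [(T(210.5,186),(0,50,72)),(T(372,200),(0,-45,70)),(T(655,313),None),(S(326,57),None),(S(323,113),None)]
hs={-3:187,-2:187,-1:137}
def rr(p):
    o=[]
    for i,(f,g) in enumerate(F):
        if g is None:
            z=hs[i-len(F)]; g=(-65*np.sin(p[3]),-170-65*np.cos(p[3]),z)
        o.append(proj(f[0],W(p,g))[0]-f[1:])
    return np.concatenate(o)
s=least_squares(rr,[.54,-.046,-.114,1.2],loss="soft_l1");print(s.x,np.degrees(s.x[2]));print(rr(s.x).reshape(-1,2).round(1).tolist())
np.save("press.npy",s.x)
q=[.442,.319,np.radians(16.5)]
a=np.linspace(0,2*np.pi,41)
for n,(u0,v0,u1,v1),sc in(("top",(165,165,265,265),6),("side",(235,270,355,340),6)):
    im=cv2.imread(f"pics/{n}0.png")[v0:v1,u0:u1];im=cv2.resize(im,None,fx=sc,fy=sc,interpolation=cv2.INTER_CUBIC)
    def pl(P,c): cv2.polylines(im,[np.round((proj(n,np.array([W(q,k) for k in P]))-[u0,v0]+.5)*sc).astype(int)],False,c,1)
    for y in(-25,25): pl([(20*np.cos(t),y,55+20*np.sin(t)) for t in a],(255,255,0))
    for x in(-20,20): pl([(x,-25,55),(x,25,55)],(255,255,0))
    pl([(-35,-40,16),(35,-40,16),(35,40,16),(-35,40,16),(-35,-40,16)],(0,255,0))
    cv2.imwrite(f"pics/ovs_{n}.png",im)
E
python3 ov2.py;python3 ov.py 2
```

```text
[ 0.54019596 -0.04656572 -0.11236764  1.23448251] -6.438191613929682
[[-0.2, -2.8], [-0.2, -2.6], [-0.8, 1.4], [-1.2, 0.8], [-2.0, -1.6], [1.0, -1.3], [-0.1, -2.7], [0.1, 1.0], [-1.0, -1.2], [1.3, -1.5], [0.4, -0.8], [-0.1, -0.1], [-0.3, -0.2], [0.3, 0.3], [0.6, 0.2], [0.2, 0.3]]Traceback (most recent call last):
  File "ov.py", line 22, in <module>
    draw(im,n,p,np.array([u0,v0]),s);cv2.imwrite(f"pics/ov_{n}{sys.argv[1]}.png",im)
    ~~~~^^^^^^^^^^^^^^^^^^^^^^^^^^^^
  File "ov.py", line 16, in draw
    for i in range(39): ln(q[i],q[i+1],(255,0,255))
                        ~~^^^^^^^^^^^^^^^^^^^^^^^^^
  File "ov.py", line 5, in ln
    def ln(a,b,c): cv2.line(img,*[tuple(int(round(k)) for k in ((proj(n,W(p,q))[0]-off+.5)*s)) for q in(a,b)],c,1)
                                                                 ~~~~^^^^^^^^^^
  File "h.py", line 4, in proj
    c=camera_info(n);T=np.linalg.inv(c["world_from_camera"]);p=(T[:3,:3]@np.atleast_2d(P).T).T+T[:3,3]
ValueError: time passes only in moves, steps and waits
```

View pics/ovs_top.png

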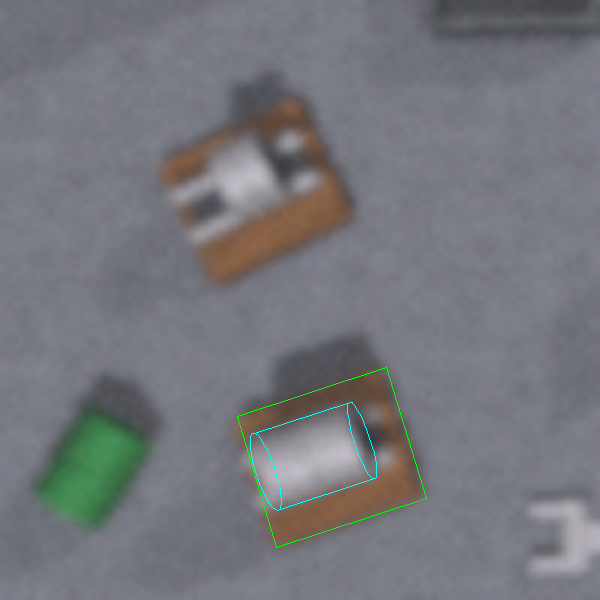

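View pics/ovs_side.png

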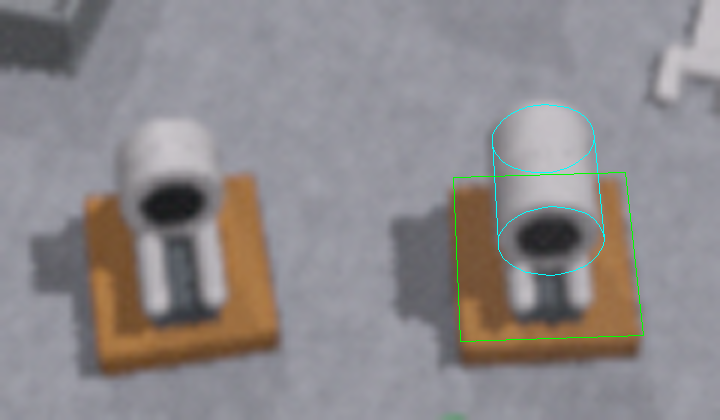

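View pics/ov_top2.png

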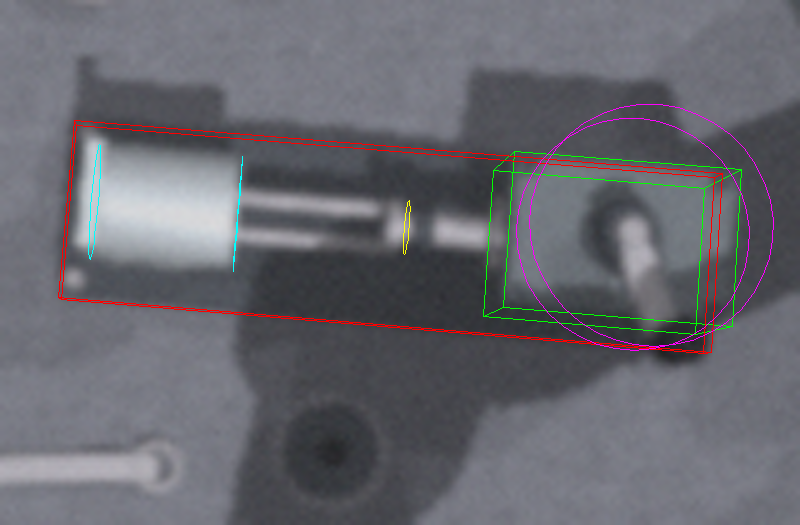

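The overlays put the long sleeve at about (0.443, 0.321) with its axis 16.5° off +y, and the press at (0.540, −0.047) with yaw −6.4°. The grip is at about (0.458, −0.230), 64 mm from the axis as it should be. I'll move over the sleeve now.

{"method": "play_rows", "body": {"rows": [[[21,31,10],[0,0,3.5],85],[[21,31,10],[0,0,3.5],85],[[21,31,10],[0,0,3.5],85],[[21,31,10],[0,0,3.5],85],[[21,31,10],[0,0,3.5],85],[[21,31,10],[0,0,3.5],85],[[21,31,10],[0,0,3.5],85],[[21,31,10],[0,0,3.5],85],[[21,31,10],[0,0,3.5],85],[[21,31,10],[0,0,3.5],85],[[21,31,10],[0,0,3.5],85],[[21,31,10],[0,0,3.5],85]], "force": 60}}

```text
clock: 1.6
position: [0.4991, -0.2002, 0.352]
ee_rot: [0.977, -0.213, 0.0, -0.0]
ft_force: [0.3, 0.1, 1.3]
grip_width: 0.996
```

{"method": "play_rows", "body": {"rows": [[[-5,44,-10],[0,0,3.5],85],[[-5,44,-10],[0,0,3.5],85],[[-5,44,-10],[0,0,3.5],85],[[-5,44,-10],[0,0,3.5],85],[[-5,44,-10],[0,0,3.5],85],[[-5,44,-10],[0,0,3.5],85],[[-5,44,-10],[0,0,3.5],85],[[-5,44,-10],[0,0,3.5],85],[[-5,44,-10],[0,0,3.5],85],[[-5,44,-10],[0,0,3.5],85],[[-5,44,-10],[0,0,3.5],85],[[0,30,-10],[0,0,3.5],85]]}}

```text
clock: 3.1
position: [0.4417, 0.3147, 0.2316]
ee_rot: [0.988, 0.152, 0.0, -0.0]
ft_force: [0.5, -0.5, -0.1]
grip_width: 0.995
```

```bash
cat > st.py <<'E'
from workcell import readout
import numpy as np
from scipy.spatial.transform import Rotation as R
o=readout.get_obs();m=R.from_quat(o["ee_rot"]).as_matrix()
print("t",round(o["clock"],2),"pos",o["position"].round(4),"jaw deg",np.degrees(np.arctan2(m[1,0],m[0,0])).round(2),"z",m[:,2].round(3),"F",np.round(o["ft_force"],1),"M",np.round(o["torque"],2),"w",round(o["grip_width"]*85.4,1),"q",o["joint_pos"].round(2))
E
python3 st.py
```

```text
t 3.1 pos [0.4417 0.3147 0.2316] jaw deg 17.52 z [ 0.     0.001 -1.   ] F [ 0.5 -0.5 -0.1] M [-0.02 -0.05  0.07] w 85.0 q [ 0.1   0.27 -0.93  1.64  0.22  1.34 -0.56]
```

{"method": "play_rows", "body": {"rows": [[[1.5,6,-32],[0,0,-1],85],[[0,0,-32],[0,0,0],85],[[0,0,-32],[0,0,0],85],[[0,0,-28],[0,0,0],85],[[0,0,0],[0,0,0],85]]}}

```text
clock: 3.72
position: [0.4432, 0.3176, 0.1061]
ee_rot: [0.99, 0.142, -0.002, 0.0]
ft_force: [-1.5, 0.6, -0.6]
grip_width: 0.998
```

```bash
python3 st.py
python3 - <<'E'
from h import *
crop(camera("side"),215,200,375,340,5,"s1.png");crop(camera("top"),165,165,275,275,5,"t1.png")
E
```

```text
t 3.73 pos [0.4432 0.3176 0.1061] jaw deg 16.29 z [-0.003 -0.001 -1.   ] F [-1.5  0.6 -0.6] M [0.04 0.03 0.05] w 85.2 q [ 0.03  0.4  -0.88  1.78  0.34  1.12 -0.67]
```

View pics/s1.png

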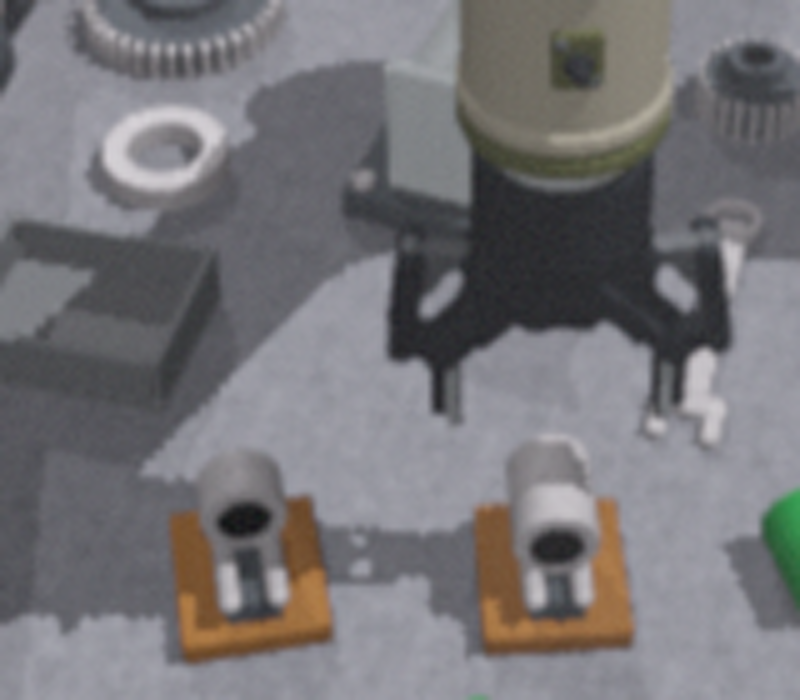

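The fingers (side crop, 445 and 660) straddle the sleeve (553). I'll descend and grip.

{"method": "play_rows", "body": {"rows": [[[0,1,-23],[0,0,0],85],[[0,1,-23],[0,0,0],85],[[0,0,-22],[0,0,0],85],[[0,0,0],[0,0,0],70],[[0,0,0],[0,0,0],50],[[0,0,0],[0,0,0],30],[[0,0,0],[0,0,0],30],[[0,0,0],[0,0,0],30],[[0,0,0],[0,0,0],30]], "force": 60}}

```text
clock: 4.95
position: [0.4438, 0.3197, 0.0406]
ee_rot: [0.99, 0.141, -0.0, 0.0]
ft_force: [-8.7, -5.1, 12.6]
grip_width: 0.45
```

```bash
python3 st.py
```

```text
t 4.95 pos [0.4438 0.3197 0.0406] jaw deg 16.24 z [-0.001 -0.001 -1.   ] F [-8.7 -5.1 12.6] M [-0.98  1.84  0.07] w 38.4 q [-0.02  0.49 -0.83  1.83  0.42  1.01 -0.74]
```

{"method": "play_rows", "body": {"rows": [[[0,0,5],[0,0,0],30],[[0,0,15],[0,0,0],30],[[0,0,25],[0,0,0],30],[[0,0,35],[0,0,0],30],[[0,0,35],[0,0,0],30],[[0,0,0],[0,0,0],30]]}}

```text
clock: 5.7
position: [0.4459, 0.3207, 0.1577]
ee_rot: [0.99, 0.141, 0.003, -0.001]
ft_force: [-0.6, 0.2, -4.0]
grip_width: 0.446
```

```bash
python3 st.py
python3 - <<'E'
from h import *
crop(camera("side"),215,180,375,330,5,"s2.png")
crop(camera("top"),165,165,295,275,6,"t2.png")
E
```

```text
t 5.7 pos [0.4459 0.3207 0.1577] jaw deg 16.19 z [ 0.005  0.003 -1.   ] F [-0.6  0.2 -4. ] M [-0.01 -0.    0.02] w 38.1 q [ 0.06  0.35 -0.9   1.73  0.29  1.2  -0.64]
```

View pics/s2.png

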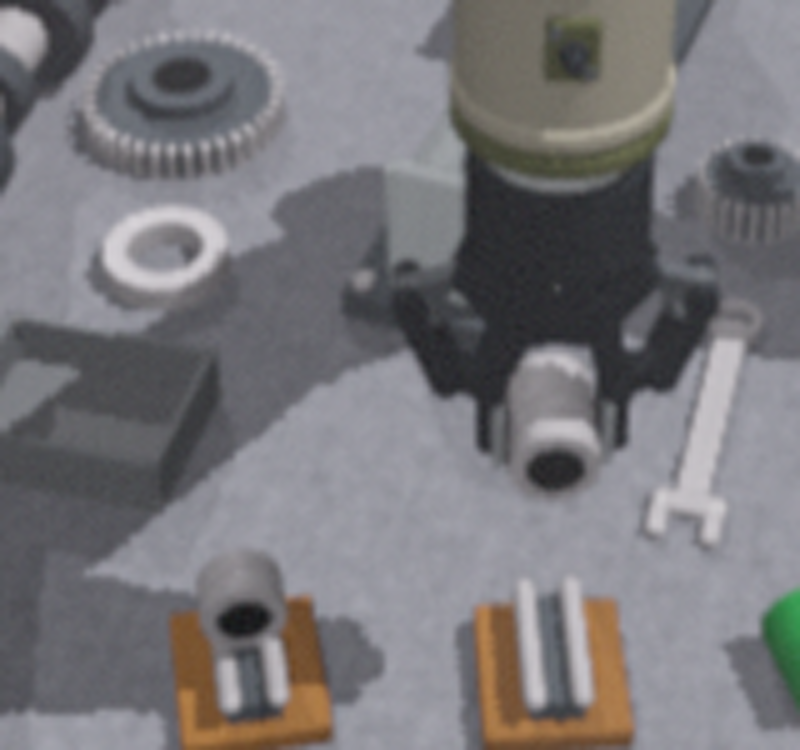

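View pics/t2.png

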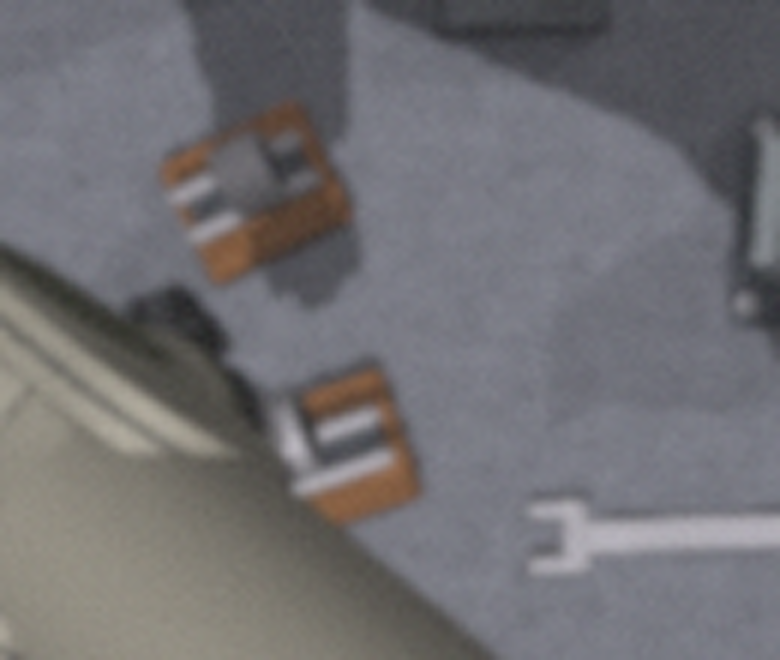

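Run:
```python
from h import *
e=back("side",(215+556/5,180+468/5),.172)[0];a=np.radians(16.3);u=np.array([-np.sin(a),np.cos(a),0])
print(e,e-.025*u, "pos",.4459,.3207)
p=np.load("press.npy");print(p)
```

```text
[0.43739354 0.34247136 0.172     ] [0.44441021 0.31847623 0.172     ] pos 0.4459 0.3207
[ 0.54019596 -0.04656572 -0.11236764  1.23448251]
```

{"method": "play_rows", "body": {"rows": [[[9.4,-36.5,3],[0,0,-2.3],30],[[9.4,-36.5,3],[0,0,-2.3],30],[[9.4,-36.5,0],[0,0,-2.3],30],[[9.4,-36.5,0],[0,0,-2.3],30],[[9.4,-36.5,0],[0,0,-2.3],30],[[9.4,-36.5,0],[0,0,-2.3],30],[[9.4,-36.5,0],[0,0,-2.3],30],[[9.4,-36.5,0],[0,0,-2.3],30],[[9.4,-36.5,0],[0,0,-2.3],30],[[9.4,-36.5,0],[0,0,-2.3],30],[[0,0,0],[0,0,0],30],[[0,0,0],[0,0,0],30]]}}

```text
clock: 7.3
position: [0.5387, -0.0456, 0.16]
ee_rot: [0.998, -0.06, -0.0, -0.0]
ft_force: [0.4, 0.7, -3.7]
grip_width: 0.447
```

```bash
python3 st.py
python3 - <<'E'
from h import *
i=camera("side");cv2.imwrite("pics/s3full.png",i);crop(i,270,80,430,230,5,"s3.png")
i=camera("top");crop(i,275,155,435,265,5,"t3.png")
E
```

```text
t 7.3 pos [ 0.5387 -0.0456  0.16  ] jaw deg -6.83 z [-0.     0.001 -1.   ] F [ 0.4  0.7 -3.7] M [0.04 0.04 0.02] w 38.2 q [ 0.58  0.27 -0.67  1.75  0.18  1.19 -0.25]
```

View pics/s3.png

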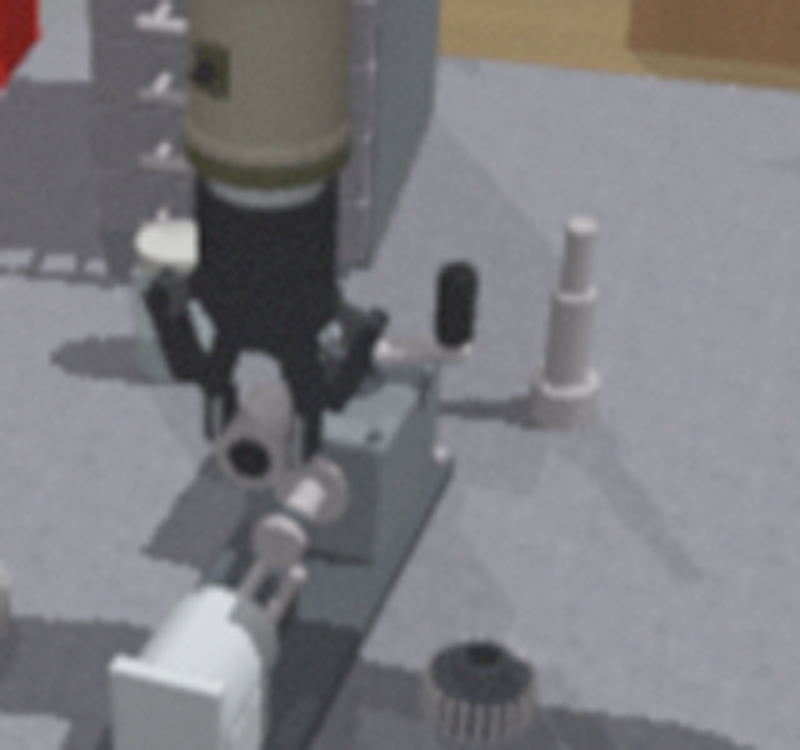

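View pics/t3.png

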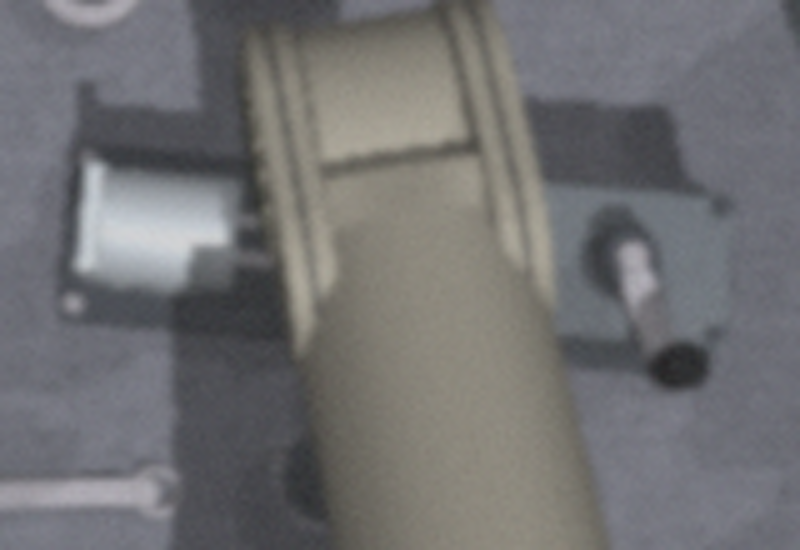

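{"method": "play_rows", "body": {"rows": [[[1,0.5,-25],[0,0,0.4],30],[[0,0,-30],[0,0,0],30],[[0,0,-25],[0,0,0],30],[[0,0,-10],[0,0,0],30],[[0,0,-6],[0,0,0],30],[[0,0,0],[0,0,0],30]]}}

```text
clock: 8.15
position: [0.54, -0.0448, 0.0648]
ee_rot: [0.998, -0.056, 0.0, -0.0]
ft_force: [-0.1, -0.4, -4.1]
grip_width: 0.446
```

```bash
python3 st.py
python3 - <<'E'
from h import *
i=camera("side");crop(i,280,120,400,230,6,"s4.png")
E
```

```text
t 8.15 pos [ 0.54   -0.0448  0.0648] jaw deg -6.39 z [ 0.001 -0.    -1.   ] F [-0.1 -0.4 -4.1] M [-0.04  0.01  0.  ] w 38.1 q [ 0.54  0.38 -0.64  1.84  0.27  1.01 -0.31]
```

View pics/s4.png

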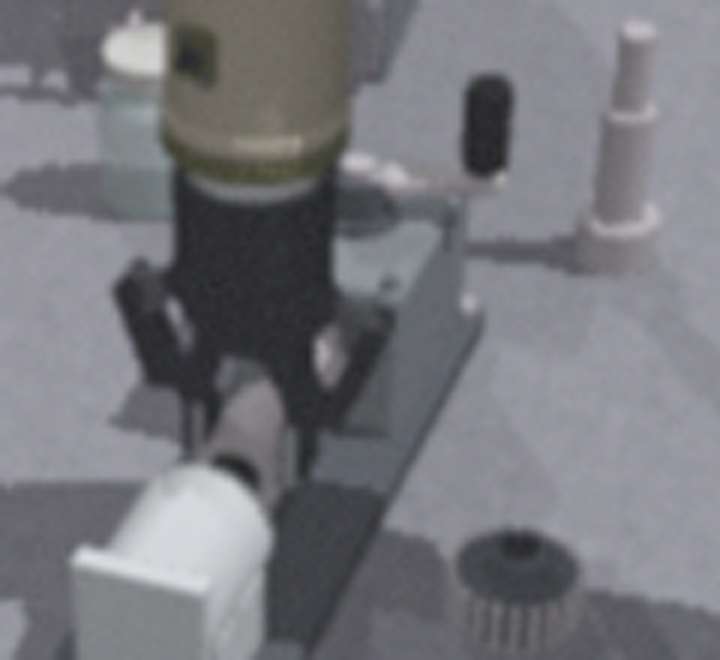

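{"method": "play_rows", "body": {"rows": [[[0,0,-3],[0,0,0],30],[[0,0,-3],[0,0,0],30],[[0,0,-2],[0,0,0],30],[[0,0,0],[0,0,0],30]]}}

```text
clock: 8.7
position: [0.5401, -0.0452, 0.0569]
ee_rot: [0.998, -0.056, 0.001, 0.0]
ft_force: [-1.4, 0.1, 3.2]
grip_width: 0.452
```

```bash
python3 st.py
```

```text
t 8.7 pos [ 0.5401 -0.0452  0.0569] jaw deg -6.42 z [ 0.001 -0.    -1.   ] F [-1.4  0.1  3.2] M [-0.03  0.35 -0.  ] w 38.6 q [ 0.54  0.39 -0.63  1.84  0.27  0.99 -0.32]
```

The force rose by about 7 N at z = 0.057, so the sleeve is on the rails. The side force is small, so it is centred. Opening and backing off.

{"method": "play_rows", "body": {"rows": [[[0,0,0],[0,0,0],45],[[0,0,0],[0,0,0],55],[[0,0,0],[0,0,0],70],[[0,0,0],[0,0,0],70],[[0,0,20],[0,0,0],70],[[0,0,40],[0,0,0],70],[[0,0,50],[0,0,0],70],[[0,0,50],[0,0,0],70],[[-10,-20,20],[0,0,0],70],[[-10,-40,0],[0,0,0],70],[[-20,-40,0],[0,0,0],70],[[-20,-40,0],[0,0,0],70]]}}

```text
clock: 10.2
position: [0.4792, -0.1859, 0.238]
ee_rot: [0.998, -0.056, 0.001, 0.0]
ft_force: [-0.2, 0.4, 0.6]
grip_width: 0.82
```

```bash
python3 st.py
python3 - <<'E'
from h import *
i=camera("side");crop(i,280,60,400,230,4,"s5.png")
i=camera("top");crop(i,275,155,435,265,5,"t5.png")
E
```

```text
t 10.2 pos [ 0.4792 -0.1859  0.238 ] jaw deg -6.37 z [ 0.002 -0.001 -1.   ] F [-0.2  0.4  0.6] M [-0.05 -0.03  0.02] w 70.0 q [ 0.82  0.12 -0.58  1.72  0.07  1.32  0.12]
```

View pics/s5.png

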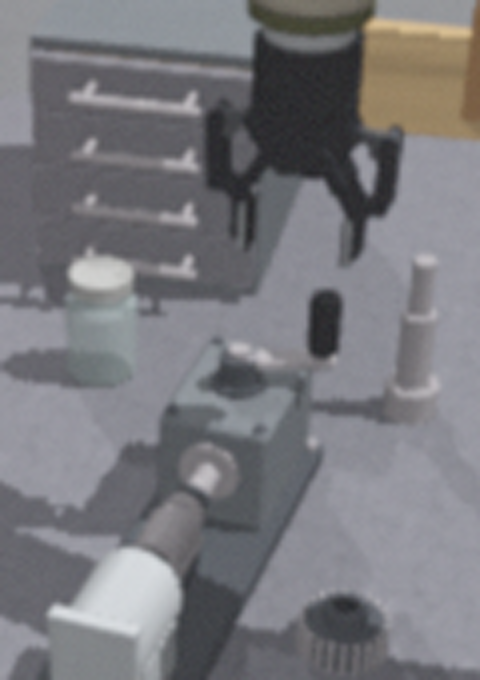

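View pics/t5.png

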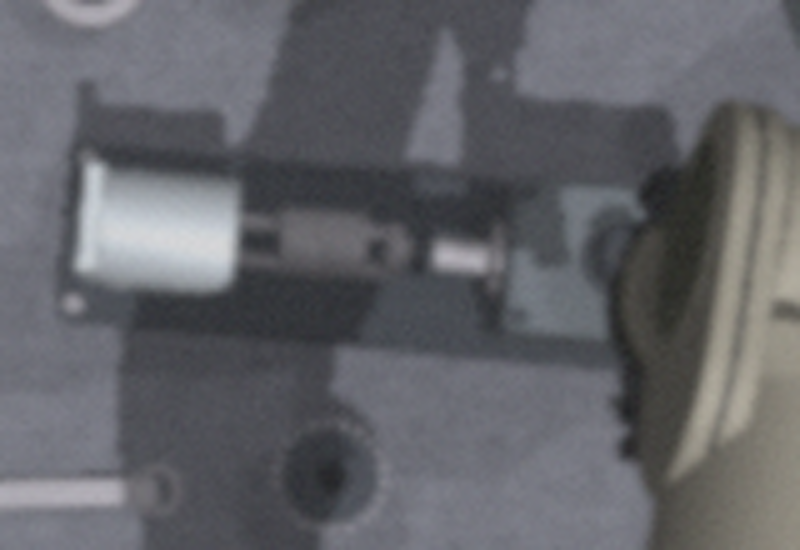

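The sleeve lies on the rails in line with the bore (top crop, about 278–370 by 210–272). Its gap to the mouth is about 20 mm, as expected. Next is the grip.

{"method": "play_rows", "body": {"rows": [[[-10,-22,0],[0,0,0],70],[[-11,-22,0],[0,0,0],70],[[0,0,-20],[0,0,0],70],[[0,0,0],[0,0,0],70]]}}

```text
clock: 10.8
position: [0.4583, -0.2282, 0.2163]
ee_rot: [0.998, -0.056, -0.0, -0.0]
ft_force: [0.6, 0.1, 0.1]
grip_width: 0.822
```

```bash
python3 st.py
python3 - <<'E'
from h import *
i=camera("side");crop(i,310,60,410,180,5,"s6.png")
print(proj("side",[[.458,-.230,.187],[.458,-.230,.137]])-[310,60])
E
```

```text
t 10.8 pos [ 0.4583 -0.2282  0.2163] jaw deg -6.37 z [-0.001  0.001 -1.   ] F [0.6 0.1 0.1] M [-0.03  0.04 -0.04] w 70.2 q [ 0.87  0.13 -0.54  1.75  0.07  1.28  0.21]
[[51.97752795 74.39649934]
 [50.90831008 88.49059094]]
```

View pics/s6.png

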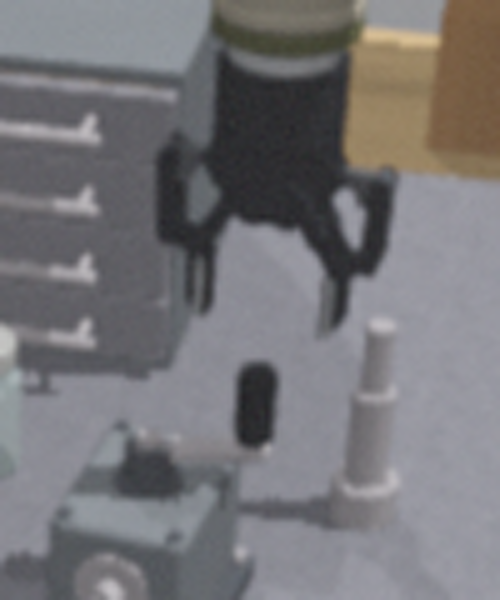

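{"method": "play_rows", "body": {"rows": [[[0,-2,-25],[0,0,0],70],[[0,0,-25],[0,0,0],70],[[0,0,-17],[0,0,0],70],[[0,0,0],[0,0,0],50],[[0,0,0],[0,0,0],35],[[0,0,0],[0,0,0],15],[[0,0,0],[0,0,0],15],[[0,0,0],[0,0,0],15],[[0,0,0],[0,0,0],15]], "force": 50}}

```text
clock: 11.98
position: [0.46, -0.2312, 0.1508]
ee_rot: [0.998, -0.056, 0.002, 0.0]
ft_force: [2.1, -0.3, 6.9]
grip_width: 0.289
```

```bash
python3 st.py
python3 - <<'E'
from h import *
i=camera("side");crop(i,310,60,410,180,5,"s7.png")
E
```

```text
t 11.97 pos [ 0.46   -0.2312  0.1508] jaw deg -6.39 z [ 0.003 -0.001 -1.   ] F [ 2.1 -0.3  6.9] M [ 0.15 -0.42 -0.  ] w 24.7 q [ 0.86  0.19 -0.53  1.83  0.11  1.14  0.18]
```

View pics/s7.png

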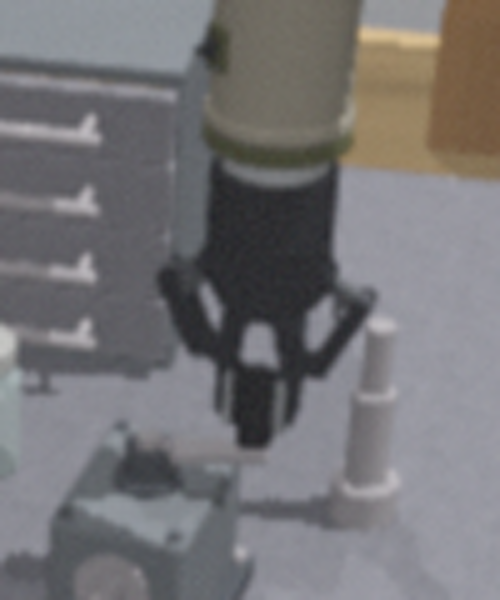

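```bash
cat > circ.py <<'E'
import sys,numpy as np
# args: phi0 phi1 step [R]  -> rows
a,b,s=map(float,sys.argv[1:4]);R=float(sys.argv[4]) if len(sys.argv)>4 else 65
ph=np.radians(np.arange(a,b-1e-6,-s));P=R*np.c_[np.cos(ph),np.sin(ph)]
for d in np.diff(P.round(1),axis=0): print(d.round(1).tolist())
E
cat > fs.py <<'E'
from workcell import readout
import numpy as np,sys
c=np.array([float(x) for x in sys.argv[1:3]]) if len(sys.argv)>2 else np.array([.5211,-.2155])
o=readout.get_obs();d=o["position"][:2]-c;r=np.linalg.norm(d);u=d/r;t=np.array([u[1],-u[0]]);F=o["ft_force"]
print("t",round(o["clock"],2),"pos",o["position"].round(4),"r",round(r*1e3,1),"phi",np.degrees(np.arctan2(d[1],d[0])).round(1),"Frad",round(F[:2]@u,1),"Fresist",round(-F[:2]@t,1),"Fz",F[2].round(1))
E
python3 fs.py; python3 circ.py 193 103 10
```

```text
t 12.03 pos [ 0.4599 -0.2312  0.1508] r 63.2 phi -165.6 Frad -1.9 Fresist 0.2 Fz 6.6
[-1.6, 11.2]
[0.4, 11.3]
[2.3, 11.1]
[4.3, 10.5]
[6.0, 9.6]
[7.6, 8.4]
[8.9, 7.0]
[10.0, 5.3]
[10.8, 3.5]
```

{"method": "play_rows", "body": {"rows": [[[-0.8,5.6,0],[0,0,0],15],[[-0.8,5.6,0],[0,0,0],15],[[0.4,11.3,0],[0,0,0],15],[[2.3,11.1,0],[0,0,0],15],[[4.3,10.5,0],[0,0,0],15],[[6.0,9.6,0],[0,0,0],15]]}}

```text
clock: 12.78
position: [0.4702, -0.178, 0.1508]
ee_rot: [0.998, -0.056, 0.0, 0.001]
ft_force: [-3.0, -1.6, 9.6]
grip_width: 0.285
```

```bash
python3 fs.py
```

```text
t 12.78 pos [ 0.4702 -0.178   0.1508] r 63.3 phi 143.6 Frad 1.5 Fresist 3.1 Fz 9.6
```

{"method": "play_rows", "body": {"rows": [[[7.6,8.4,1],[0,0,0],15],[[8.9,7.0,1],[0,0,0],15],[[10.0,5.3,0],[0,0,0],15],[[10.8,3.5,0],[0,0,0],15]]}}

```text
clock: 13.28
position: [0.5076, -0.1525, 0.151]
ee_rot: [0.998, -0.056, -0.001, -0.0]
ft_force: [-3.3, -0.6, -2.1]
grip_width: 0.29
```

```bash
python3 fs.py; python3 circ.py 103 -257 10
```

```text
t 13.28 pos [ 0.5076 -0.1525  0.151 ] r 64.4 phi 102.1 Frad 0.1 Fresist 3.4 Fz -2.1
[11.2, 1.6]
[11.3, -0.4]
[11.1, -2.3]
[10.5, -4.3]
[9.6, -6.0]
[8.4, -7.6]
[7.0, -8.9]
[5.3, -10.0]
[3.5, -10.8]
[1.6, -11.2]
[-0.4, -11.3]
[-2.3, -11.1]
[-4.3, -10.5]
[-6.0, -9.6]
[-7.6, -8.4]
[-8.9, -7.0]
[-10.0, -5.3]
[-10.8, -3.5]
[-11.2, -1.6]
[-11.3, 0.4]
[-11.1, 2.3]
[-10.5, 4.3]
[-9.6, 6.0]
[-8.4, 7.6]
[-7.0, 8.9]
[-5.3, 10.0]
[-3.5, 10.8]
[-1.6, 11.2]
[0.4, 11.3]
[2.3, 11.1]
[4.3, 10.5]
[6.0, 9.6]
[7.6, 8.4]
[8.9, 7.0]
[10.0, 5.3]
[10.8, 3.5]
```

{"method": "play_rows", "body": {"rows": [[[11.2,1.6,0],[0,0,0],15],[[11.3,-0.4,0],[0,0,0],15],[[11.1,-2.3,0],[0,0,0],15],[[10.5,-4.3,0],[0,0,0],15],[[9.6,-6.0,0],[0,0,0],15],[[8.4,-7.6,0],[0,0,0],15]]}}

```text
clock: 14.02
position: [0.5707, -0.1714, 0.1511]
ee_rot: [0.998, -0.055, 0.0, -0.001]
ft_force: [-0.3, 4.1, -4.1]
grip_width: 0.287
```

```bash
python3 fs.py
```

```text
t 14.03 pos [ 0.5707 -0.1714  0.1511] r 66.4 phi 41.7 Frad 2.5 Fresist 3.2 Fz -4.1
```

{"method": "play_rows", "body": {"rows": [[[7.0,-8.9,0],[0,0,0],15],[[5.3,-10.0,0],[0,0,0],15],[[3.5,-10.8,0],[0,0,0],15],[[1.6,-11.2,0],[0,0,0],15],[[-0.4,-11.3,0],[0,0,0],15],[[-2.3,-11.1,0],[0,0,0],15]]}}

```text
clock: 14.78
position: [0.5848, -0.2362, 0.1511]
ee_rot: [0.998, -0.056, 0.001, -0.0]
ft_force: [1.7, 3.9, -5.5]
grip_width: 0.289
```

```bash
python3 fs.py;python3 - <<'E'
from h import *
i=camera("side");crop(i,280,60,400,230,4,"s8.png")
i=camera("top");crop(i,275,155,435,265,5,"t8.png")
E
```

```text
t 14.78 pos [ 0.5848 -0.2362  0.1511] r 67.0 phi -18.0 Frad 0.4 Fresist 4.2 Fz -5.5
```

View pics/s8.png

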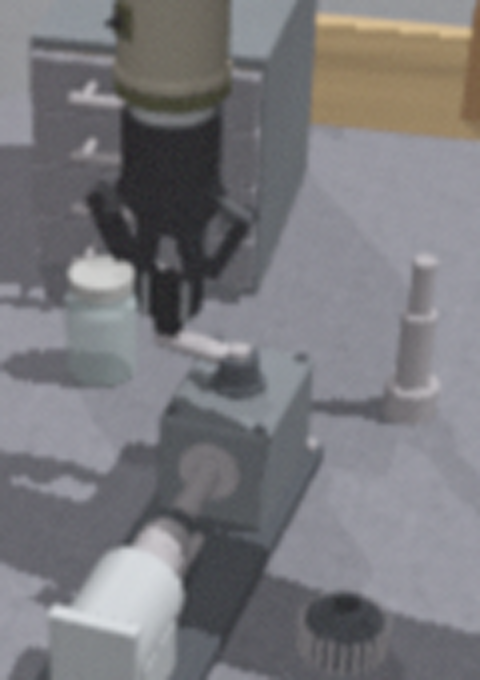

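The ram is pushing the sleeve to the mouth, and resistance is 4.2 N. I'll keep winding.

{"method": "play_rows", "body": {"rows": [[[-4.3,-10.5,-0.5],[0,0,0],15],[[-6.0,-9.6,-0.5],[0,0,0],15],[[-7.6,-8.4,0],[0,0,0],15],[[-8.9,-7.0,0],[0,0,0],15],[[-10.0,-5.3,0],[0,0,0],15],[[-10.8,-3.5,0],[0,0,0],15]]}}

```text
clock: 15.62
position: [0.5362, -0.2795, 0.1509]
ee_rot: [0.998, -0.056, 0.0, -0.0]
ft_force: [2.8, 6.5, 5.0]
grip_width: 0.292
```

```bash
python3 fs.py .5225 -.216
```

```text
t 15.62 pos [ 0.5362 -0.2795  0.1509] r 65.0 phi -77.8 Frad -5.7 Fresist 4.1 Fz 5.0
```

{"method": "play_rows", "body": {"rows": [[[-11.2,-1.6,0],[0,0,0],15],[[-11.3,0.4,0],[0,0,0],15],[[-11.1,2.3,0],[0,0,0],15],[[-10.5,4.3,0],[0,0,0],15],[[-9.6,6.0,0],[0,0,0],15],[[-8.4,7.6,0],[0,0,0],15]]}}

```text
clock: 16.38
position: [0.4753, -0.26, 0.1509]
ee_rot: [0.998, -0.056, 0.002, -0.0]
ft_force: [9.9, 4.7, -1.0]
grip_width: 0.294
```

```bash
python3 fs.py .5225 -.216;python3 - <<'E'
from h import *
i=camera("side");crop(i,280,60,400,230,4,"s9.png")
E
```

```text
t 16.38 pos [ 0.4753 -0.26    0.1509] r 64.6 phi -137.0 Frad -10.4 Fresist 3.4 Fz -1.0
```

View pics/s9.png

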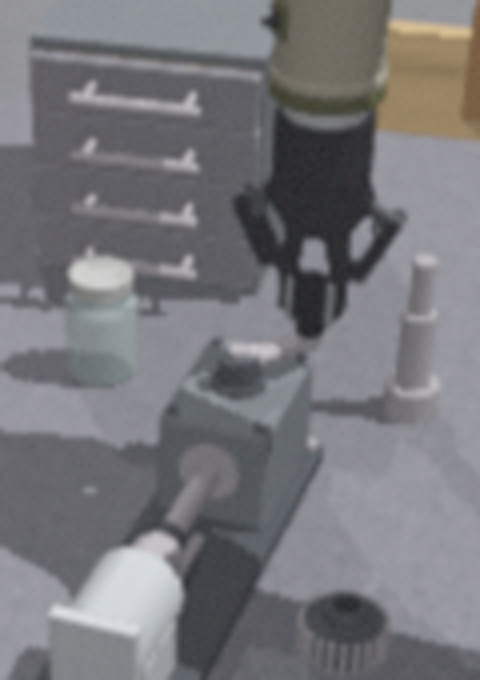

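{"method": "play_rows", "body": {"rows": [[[-6.0,9.9,0],[0,0,0],15],[[-4.3,11.0,0],[0,0,0],15],[[-3.5,10.8,0],[0,0,0],15],[[-1.6,11.2,0],[0,0,0],15],[[0.4,11.3,0],[0,0,0],15]]}}

```text
clock: 17.05
position: [0.4585, -0.2077, 0.1508]
ee_rot: [0.998, -0.057, -0.0, 0.001]
ft_force: [2.2, -2.7, 5.2]
grip_width: 0.288
```

```bash
python3 fs.py .5225 -.216
```

```text
t 17.05 pos [ 0.4585 -0.2077  0.1508] r 64.5 phi 172.6 Frad -2.6 Fresist 2.4 Fz 5.2
```

{"method": "play_rows", "body": {"rows": [[[2.3,11.1,0],[0,0,0],15],[[4.3,10.5,0],[0,0,0],15],[[6.0,9.6,0],[0,0,0],15],[[7.6,8.4,0],[0,0,0],15]]}}

```text
clock: 17.55
position: [0.4789, -0.1679, 0.1508]
ee_rot: [0.998, -0.057, -0.0, 0.001]
ft_force: [-0.5, -4.9, 6.6]
grip_width: 0.29
```

```bash
python3 fs.py .5225 -.216; python3 circ.py 133 -137 5
```

```text
t 17.55 pos [ 0.4789 -0.1679  0.1508] r 64.9 phi 132.2 Frad -3.3 Fresist 3.7 Fz 6.6
[4.3, 3.7]
[4.6, 3.3]
[4.9, 2.9]
[5.1, 2.4]
[5.3, 2.0]
[5.5, 1.5]
[5.6, 1.1]
[5.6, 0.5]
[5.7, 0.1]
[5.6, -0.5]
[5.6, -0.9]
[5.5, -1.4]
[5.3, -1.9]
[5.2, -2.4]
[4.9, -2.8]
[4.7, -3.2]
[4.4, -3.6]
[4.0, -4.0]
[3.7, -4.3]
[3.3, -4.6]
[2.9, -4.9]
[2.4, -5.1]
[2.0, -5.3]
[1.5, -5.5]
[1.1, -5.6]
[0.5, -5.6]
[0.1, -5.7]
[-0.5, -5.6]
[-0.9, -5.6]
[-1.4, -5.5]
[-1.9, -5.3]
[-2.4, -5.2]
[-2.8, -4.9]
[-3.2, -4.7]
[-3.6, -4.4]
[-4.0, -4.0]
[-4.3, -3.7]
[-4.6, -3.3]
[-4.9, -2.9]
[-5.1, -2.4]
[-5.3, -2.0]
[-5.5, -1.5]
[-5.6, -1.1]
[-5.6, -0.5]
[-5.7, -0.1]
[-5.6, 0.5]
[-5.6, 0.9]
[-5.5, 1.4]
[-5.3, 1.9]
[-5.2, 2.4]
[-4.9, 2.8]
[-4.7, 3.2]
[-4.4, 3.6]
[-4.0, 4.0]
```

{"method": "play_rows", "body": {"rows": [[[4.3,3.7,0],[0,0,0],15],[[4.6,3.3,0],[0,0,0],15],[[4.9,2.9,0],[0,0,0],15],[[5.1,2.4,0],[0,0,0],15],[[5.3,2.0,0],[0,0,0],15]]}}

```text
clock: 18.18
position: [0.503, -0.1537, 0.1508]
ee_rot: [0.998, -0.056, -0.0, 0.001]
ft_force: [-3.2, -2.0, 8.6]
grip_width: 0.289
```

```bash
python3 fs.py .5225 -.216
```

```text
t 18.18 pos [ 0.503  -0.1537  0.1508] r 65.3 phi 107.4 Frad -0.9 Fresist 3.6 Fz 8.6
```

{"method": "play_rows", "body": {"rows": [[[5.5,1.5,0],[0,0,0],15],[[5.6,1.1,0],[0,0,0],15]]}}

```text
clock: 18.42
position: [0.5141, -0.1512, 0.1508]
ee_rot: [0.998, -0.057, -0.001, 0.001]
ft_force: [-3.6, -2.4, 8.2]
grip_width: 0.285
```

```bash
python3 fs.py .5225 -.216
```

```text
t 18.43 pos [ 0.5141 -0.1512  0.1508] r 65.4 phi 97.4 Frad -1.9 Fresist 3.9 Fz 8.2
```

{"method": "play_rows", "body": {"rows": [[[5.6,0.5,0.5],[0,0,0],15],[[5.7,0.1,0.3],[0,0,0],15]]}}

```text
clock: 18.68
position: [0.5251, -0.1505, 0.1509]
ee_rot: [0.998, -0.056, -0.001, 0.001]
ft_force: [-3.0, -4.3, 2.5]
grip_width: 0.292
```

```bash
python3 fs.py .5225 -.216
```

```text
t 18.68 pos [ 0.5251 -0.1505  0.1509] r 65.5 phi 87.7 Frad -4.4 Fresist 2.9 Fz 2.5
```

{"method": "play_rows", "body": {"rows": [[[5.6,-0.9,0],[0,0,0],15],[[5.6,-0.9,0],[0,0,0],15]]}}

```text
clock: 18.92
position: [0.5371, -0.152, 0.1509]
ee_rot: [0.998, -0.056, -0.001, 0.0]
ft_force: [-4.2, -2.8, 3.4]
grip_width: 0.291
```

```bash
python3 fs.py .5225 -.216
```

```text
t 18.93 pos [ 0.5371 -0.152   0.1509] r 65.7 phi 77.2 Frad -3.7 Fresist 3.5 Fz 3.4
```

{"method": "play_rows", "body": {"rows": [[[5.5,-1.6,0],[0,0,0],15],[[5.3,-2.1,0],[0,0,0],15]]}}

```text
clock: 19.18
position: [0.5479, -0.1554, 0.1509]
ee_rot: [0.998, -0.056, -0.001, 0.0]
ft_force: [-5.6, -2.4, 4.9]
grip_width: 0.284
```

```bash
python3 fs.py .5225 -.216
```

```text
t 19.18 pos [ 0.5479 -0.1554  0.1509] r 65.7 phi 67.3 Frad -4.4 Fresist 4.2 Fz 4.9
```

{"method": "play_rows", "body": {"rows": [[[5.0,-2.6,0],[0,0,0],15]]}}

```text
clock: 19.3
position: [0.5529, -0.1577, 0.1509]
ee_rot: [0.998, -0.056, -0.001, 0.0]
ft_force: [-5.4, -2.3, 5.3]
grip_width: 0.289
```

```bash
python3 fs.py .5225 -.216
```

```text
t 19.3 pos [ 0.5529 -0.1577  0.1509] r 65.7 phi 62.4 Frad -4.5 Fresist 3.7 Fz 5.3
```

{"method": "play_rows", "body": {"rows": [[[4.5,-3.4,0],[0,0,0],15],[[4.1,-4.0,0],[0,0,0],15]]}}

```text
clock: 19.55
position: [0.5623, -0.1638, 0.151]
ee_rot: [0.998, -0.055, 0.0, -0.001]
ft_force: [-1.0, 3.6, 2.5]
grip_width: 0.286
```

```bash
python3 fs.py .5225 -.216
```

```text
t 19.55 pos [ 0.5623 -0.1638  0.151 ] r 65.7 phi 52.7 Frad 2.3 Fresist 3.0 Fz 2.5
```

{"method": "play_rows", "body": {"rows": [[[4.2,-3.7,0],[0,0,0],15],[[3.9,-4.1,0],[0,0,0],15]]}}

```text
clock: 19.8
position: [0.5708, -0.1715, 0.151]
ee_rot: [0.998, -0.055, 0.0, -0.001]
ft_force: [0.1, 5.3, 0.1]
grip_width: 0.285
```

```bash
python3 fs.py .5225 -.216
```

```text
t 19.8 pos [ 0.5708 -0.1715  0.151 ] r 65.6 phi 42.7 Frad 3.6 Fresist 3.9 Fz 0.1
```

{"method": "play_rows", "body": {"rows": [[[3.6,-4.3,0],[0,0,0],15],[[3.2,-4.6,0],[0,0,0],15]]}}

```text
clock: 20.05
position: [0.5777, -0.1805, 0.151]
ee_rot: [0.998, -0.055, 0.001, -0.001]
ft_force: [1.4, 4.3, 0.4]
grip_width: 0.29
```

```bash
python3 fs.py .5225 -.216
```

```text
t 20.05 pos [ 0.5777 -0.1805  0.151 ] r 65.6 phi 32.7 Frad 3.6 Fresist 2.9 Fz 0.4
```

{"method": "play_rows", "body": {"rows": [[[2.9,-4.9,0],[0,0,0],15],[[2.4,-5.1,0],[0,0,0],15]]}}

```text
clock: 20.3
position: [0.5831, -0.1907, 0.151]
ee_rot: [0.998, -0.055, 0.001, -0.001]
ft_force: [2.0, 4.4, 0.7]
grip_width: 0.285
```

```bash
python3 fs.py .5225 -.216
```

```text
t 20.3 pos [ 0.5831 -0.1907  0.151 ] r 65.7 phi 22.7 Frad 3.5 Fresist 3.3 Fz 0.7
```

{"method": "play_rows", "body": {"rows": [[[2.0,-5.3,0],[0,0,0],15],[[1.5,-5.5,0],[0,0,0],15]]}}

```text
clock: 20.55
position: [0.5866, -0.2018, 0.151]
ee_rot: [0.998, -0.055, 0.001, -0.001]
ft_force: [2.3, 4.5, -0.1]
grip_width: 0.293
```

```bash
python3 fs.py .5225 -.216
```

```text
t 20.55 pos [ 0.5866 -0.2018  0.151 ] r 65.6 phi 12.5 Frad 3.2 Fresist 3.9 Fz -0.1
```

{"method": "play_rows", "body": {"rows": [[[1.1,-5.6,0],[0,0,0],15],[[0.5,-5.6,0],[0,0,0],15]]}}

```text
clock: 20.8
position: [0.5881, -0.2133, 0.1511]
ee_rot: [0.998, -0.056, 0.001, -0.0]
ft_force: [3.9, 2.9, -0.4]
grip_width: 0.288
```

```bash
python3 fs.py .5225 -.216
```

```text
t 20.8 pos [ 0.5881 -0.2133  0.1511] r 65.6 phi 2.3 Frad 4.0 Fresist 2.8 Fz -0.4
```

{"method": "play_rows", "body": {"rows": [[[0.1,-5.7,0],[0,0,0],15],[[-0.5,-5.6,0],[0,0,0],15]]}}

```text
clock: 21.05
position: [0.5874, -0.2249, 0.1511]
ee_rot: [0.998, -0.056, 0.001, -0.0]
ft_force: [3.3, 4.7, -1.8]
grip_width: 0.289
```

```bash
python3 fs.py .5225 -.216
```

```text
t 21.05 pos [ 0.5874 -0.2249  0.1511] r 65.5 phi -7.8 Frad 2.6 Fresist 5.1 Fz -1.8
```

Resistance may be starting to rise (5.1 N), so I'll go one row at a time.

{"method": "play_rows", "body": {"rows": [[[-0.9,-4.0,0],[0,0,0],15],[[0,0,0],[0,0,0],15]]}}

```text
clock: 21.3
position: [0.5868, -0.2286, 0.1511]
ee_rot: [0.998, -0.056, 0.001, -0.0]
ft_force: [5.6, 4.6, -1.8]
grip_width: 0.289
```

```bash
python3 fs.py .5225 -.216
```

```text
t 21.3 pos [ 0.5868 -0.2286  0.1511] r 65.5 phi -11.1 Frad 4.6 Fresist 5.6 Fz -1.8
```

{"method": "play_rows", "body": {"rows": [[[-1.4,-4.0,0],[0,0,0],15],[[0,0,0],[0,0,0],15]]}}

```text
clock: 21.55
position: [0.586, -0.2317, 0.1511]
ee_rot: [0.998, -0.055, 0.001, -0.001]
ft_force: [8.2, 7.3, -4.2]
grip_width: 0.286
```

```bash
python3 fs.py .5225 -.216
```

```text
t 21.55 pos [ 0.586  -0.2317  0.1511] r 65.4 phi -13.8 Frad 6.2 Fresist 9.1 Fz -4.2
```

{"method": "play_rows", "body": {"rows": [[[0.6,-2.0,0],[0,0,0],15],[[0,0,0],[0,0,0],15]]}}

```text
clock: 21.8
position: [0.5859, -0.2325, 0.151]
ee_rot: [0.998, -0.055, 0.0, -0.001]
ft_force: [3.6, 10.0, -0.8]
grip_width: 0.292
```

```bash
python3 fs.py .5225 -.216
```

```text
t 21.8 pos [ 0.5859 -0.2325  0.151 ] r 65.5 phi -14.6 Frad 0.9 Fresist 10.6 Fz -0.8
```

{"method": "play_rows", "body": {"rows": [[[0,0,0],[0,0,0],15],[[0,0,0],[0,0,0],15]]}}

```text
clock: 22.05
position: [0.5859, -0.2326, 0.151]
ee_rot: [0.999, -0.055, 0.0, -0.001]
ft_force: [3.5, 7.8, -0.2]
grip_width: 0.29
```

```bash
python3 fs.py .5225 -.216
```

```text
t 22.05 pos [ 0.5859 -0.2326  0.151 ] r 65.5 phi -14.6 Frad 1.5 Fresist 8.4 Fz -0.2
```

{"method": "play_rows", "body": {"rows": [[[-0.4,-1.6,0],[0,0,0],15],[[0,0,0],[0,0,0],15]]}}

```text
clock: 22.3
position: [0.5856, -0.2337, 0.151]
ee_rot: [0.999, -0.055, 0.0, -0.002]
ft_force: [3.9, 10.2, -0.4]
grip_width: 0.289
```

```bash
python3 fs.py .5225 -.216
```

```text
t 22.3 pos [ 0.5856 -0.2337  0.151 ] r 65.5 phi -15.7 Frad 1.0 Fresist 10.9 Fz -0.4
```

{"method": "play_rows", "body": {"rows": [[[0,0,0],[0,0,0],15]]}}

```text
clock: 22.42
position: [0.5856, -0.2337, 0.151]
ee_rot: [0.999, -0.055, 0.0, -0.002]
ft_force: [4.4, 10.5, -0.4]
grip_width: 0.286
```

```bash
python3 fs.py .5225 -.216
```

```text
t 22.43 pos [ 0.5856 -0.2337  0.151 ] r 65.5 phi -15.7 Frad 1.4 Fresist 11.3 Fz -0.4
```

Resistance holds at about 11 N, and it rose steeply over the last few millimetres, so the sleeve is seated. I'll ease the tool's push and let go.

{"method": "play_rows", "body": {"rows": [[[0.5,2.0,0],[0,0,0],15],[[0,0,0],[0,0,0],15]]}}

```text
clock: 22.68
position: [0.5858, -0.2331, 0.1511]
ee_rot: [0.998, -0.055, 0.0, -0.001]
ft_force: [2.0, 6.4, -0.9]
grip_width: 0.291
```

```bash
python3 fs.py .5225 -.216
```

```text
t 22.68 pos [ 0.5858 -0.2331  0.1511] r 65.5 phi -15.1 Frad 0.2 Fresist 6.7 Fz -0.9
```

{"method": "play_rows", "body": {"rows": [[[0,0,0],[0,0,0],30],[[0,0,0],[0,0,0],40],[[0,0,0],[0,0,0],65],[[0,0,0],[0,0,0],65],[[0,0,0],[0,0,0],65]]}}

```text
clock: 23.3
position: [0.5851, -0.2346, 0.1511]
ee_rot: [0.998, -0.056, 0.0, 0.0]
ft_force: [-0.7, -0.4, 0.4]
grip_width: 0.757
```

```bash
python3 fs.py .5225 -.216; python3 st.py
python3 - <<'E'
from h import *
i=camera("side");crop(i,280,60,400,230,4,"s10.png")
E
```

```text
t 23.3 pos [ 0.5851 -0.2346  0.1511] r 65.3 phi -16.6 Frad -0.6 Fresist -0.6 Fz 0.4
t 23.3 pos [ 0.5851 -0.2346  0.1511] jaw deg -6.41 z [ 0. -0. -1.] F [-0.7 -0.4  0.4] M [-0.04  0.04  0.03] w 64.7 q [ 0.74  0.46 -0.57  1.52  0.25  1.24  0.02]
```

View pics/s10.png

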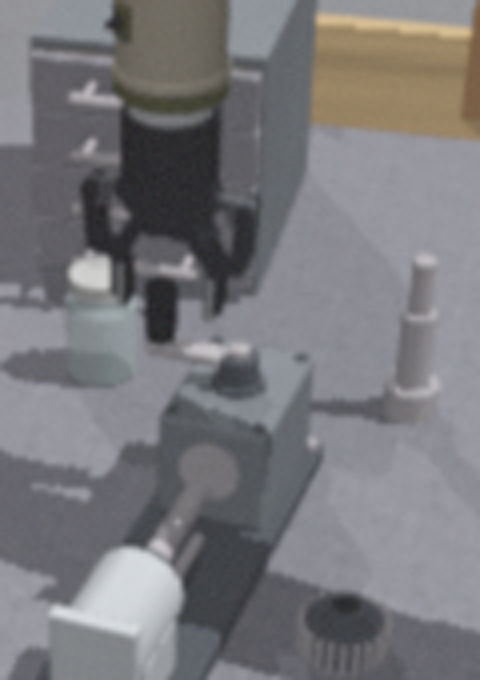

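{"method": "play_rows", "body": {"rows": [[[0,0,20],[0,0,0],65],[[0,0,40],[0,0,0],65],[[0,0,40],[0,0,0],65],[[-15,-20,10],[0,0,0],65],[[-15,-30,0],[0,0,0],65],[[-15,-30,0],[0,0,0],65],[[-15,-30,0],[0,0,0],65],[[-15,-30,0],[0,0,0],65],[[0,0,0],[0,0,0],65],[[0,0,0],[0,0,0],65]]}}

```text
clock: 24.6
position: [0.5108, -0.3738, 0.2622]
ee_rot: [0.998, -0.056, 0.001, -0.0]
ft_force: [1.8, 0.8, 0.5]
grip_width: 0.761
```

```bash
python3 st.py
python3 - <<'E'
from h import *
i=camera("side");cv2.imwrite("pics/s11.png",i)
i=camera("top");crop(i,275,155,435,265,5,"t11.png")
p=np.load("press.npy");c=np.array([.5225,-.216]);a=np.radians(-15.4)
print(proj("top",[[c[0]+.0655*np.cos(a),c[1]+.0655*np.sin(a),.187]])-[275,155])
E
```

```text
t 24.6 pos [ 0.5108 -0.3738  0.2622] jaw deg -6.36 z [ 0.001 -0.    -1.   ] F [1.8 0.8 0.5] M [-0.03  0.01  0.04] w 65.0 q [ 0.95  0.38 -0.52  1.37  0.19  1.44  0.32]
[[135.19638557  25.25936996]]
```

View pics/s11.png

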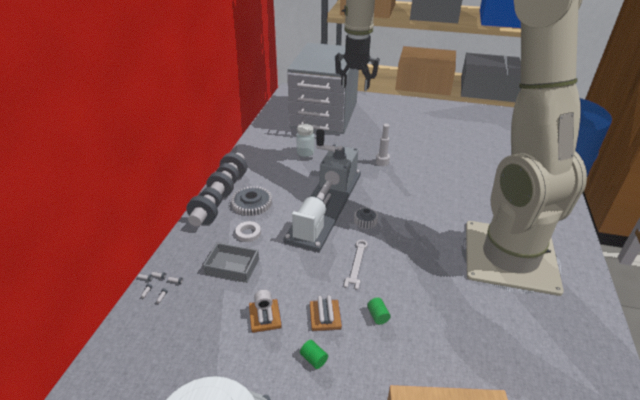

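View pics/t11.png

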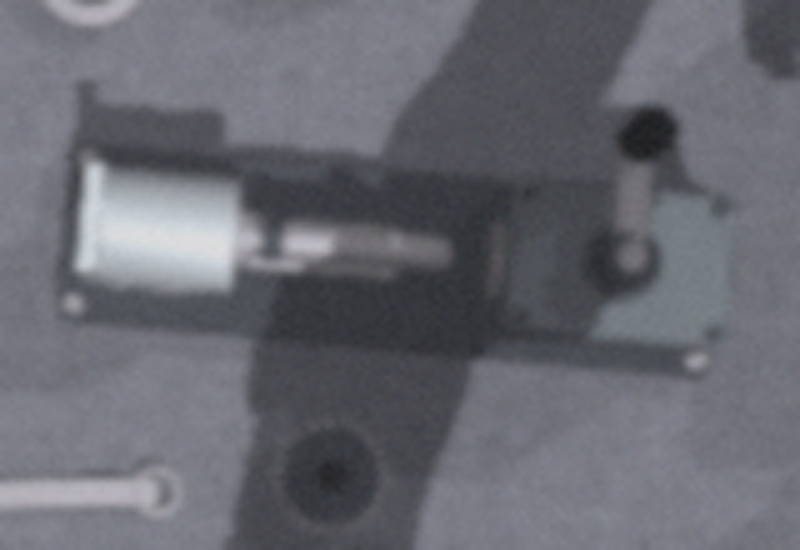

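Run:
```python
from h import *
def ch(n,u,v):
    g=back(n,(u,v),.187)[0];d=g[:2]-[.5225,-.216];print(n,g,np.linalg.norm(d),np.degrees(np.arctan2(d[1],d[0])))
ch("top",275+648/5,155+131/5)
ch("side",319.7,128)
i=cv2.imread("pics/s11.png");crop(i,290,110,390,200,6,"s11c.png")
i=cv2.imread("pics/s10.png")
```

```text
top [ 0.58353538 -0.21826676  0.187     ] 0.06107746077838609 -2.1268990438899005
side [ 0.59221318 -0.23664509  0.187     ] 0.07270590130060181 -16.49630383577692
```

View pics/s11c.png

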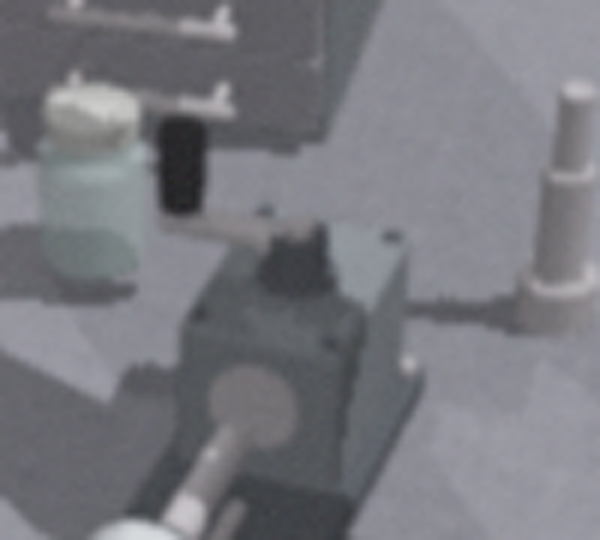

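Run:
```python
from h import *
T=[];S=[]
for ph in (-16,-10,-5,0,5):
    a=np.radians(ph);P=[[.5225+.065*np.cos(a),-.216+.065*np.sin(a),z] for z in(.187,.137)]
    T.append(P);
P=np.array(T).reshape(-1,3);t=((proj("top",P)-[275,155])*5).reshape(-1,4).round(0);s=((proj("side",P)-[290,110])*6).reshape(-1,4).round(0)
for k in zip((-16,-10,-5,0,5),t.tolist(),s.tolist()):print(k)
```

```text
(-16, [677.0, 127.0, 657.0, 142.0], [191.0, 112.0, 189.0, 196.0])
(-10, [665.0, 125.0, 645.0, 139.0], [185.0, 118.0, 184.0, 202.0])
(-5, [654.0, 124.0, 635.0, 138.0], [181.0, 123.0, 180.0, 207.0])
(0, [643.0, 124.0, 625.0, 138.0], [178.0, 128.0, 177.0, 212.0])
(5, [633.0, 125.0, 615.0, 139.0], [175.0, 134.0, 175.0, 218.0])
```

Run:
```python
from h import *
def nat(f,s): 
    i=cv2.imread("pics/"+f);return cv2.resize(i,None,fx=1/s,fy=1/s,interpolation=cv2.INTER_AREA)
out=[]
for n,f,s,o in(("s8","s8.png",4,(280,60)),("s10","s10.png",4,(280,60)),("s11","s11.png",1,(0,0))):
    i=nat(f,s);u0,v0=310-o[0],115-o[1];c=i[v0:v0+40,u0:u0+24]
    out.append(cv2.resize(c,None,fx=12,fy=12,interpolation=cv2.INTER_NEAREST))
cv2.imwrite("pics/cmp.png",np.hstack(out)[:, :800] if 0 else cv2.resize(np.hstack(out),None,fx=.9,fy=.9))
```

```text
(no output)
```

View pics/cmp.png

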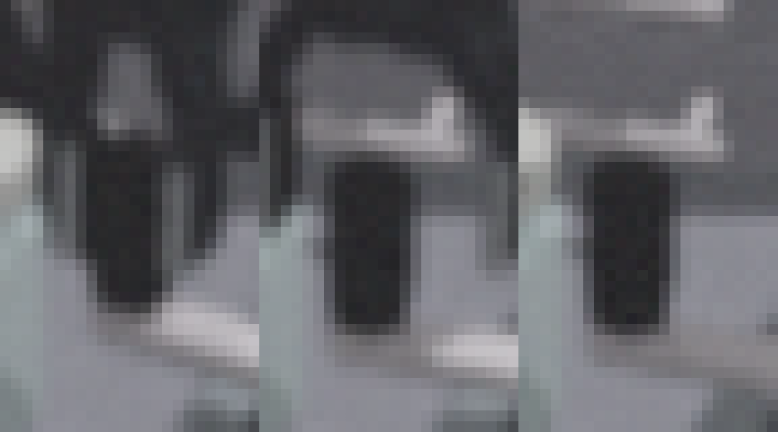

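Run:
```python
from h import *
L=[("s7.png",5,(310,60),(.46,-.2312)),("s8.png",4,(280,60),(.5848,-.2362)),("s9.png",4,(280,60),(.4753,-.26)),("s10.png",4,(280,60),(.5856,-.2337)),("s10.png",4,(280,60),(.586,-.219))]
out=[]
P=np.vstack([proj("side",[[x,y,.187],[x,y,.137]]) for *_,(x,y) in L])
for k,(f,s,o,_) in enumerate(L):
    i=cv2.imread("pics/"+f);a=(P[2*k]-o+.5)*s;b=(P[2*k+1]-o+.5)*s
    z=8/s;m=((a+b)/2);M=np.float32([[z,0,80-z*m[0]],[0,z,150-z*m[1]]]);c=cv2.warpAffine(i,M,(158,300))
    for q in(a,b):
        w=M@np.r_[q,1];cv2.drawMarker(c,(int(w[0]),int(w[1])),(0,0,255),cv2.MARKER_CROSS,14,1)
    out.append(c)
cv2.imwrite("pics/cmp2.png",np.hstack(out))
```

```text
(no output)
```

View pics/cmp2.png

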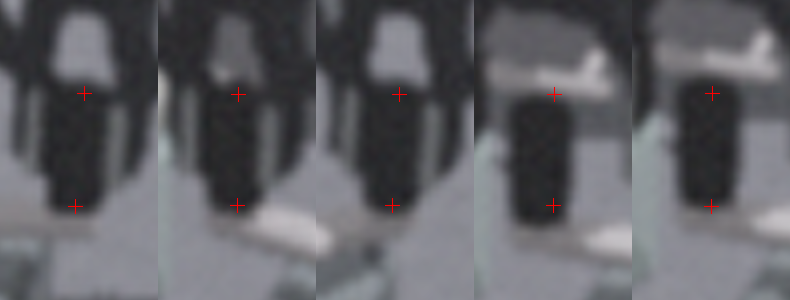

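The pictures disagree with a clean release. After letting go, the crank sits about 12° (roughly 13 mm at the grip) behind where I left it (side and top views both give φ ≈ −3° instead of −15.7°). In the pictures taken while gripping, the grip had stayed centred in the pads, so the loaded springs drove it back on the sudden release. The sleeve was seated, but the ram may no longer be pressing on it. I'll take the grip again, bring the load back, and ease it off before opening.

{"method": "play_rows", "body": {"rows": [[[19,38,0],[0,0,0],65],[[19,39,0],[0,0,0],65],[[19,39,0],[0,0,0],65],[[18,38,0],[0,0,0],65],[[0,0,-25],[0,0,0],65],[[0,0,-20],[0,0,0],65],[[0,0,0],[0,0,0],65]]}}

```text
clock: 25.58
position: [0.5841, -0.2206, 0.2144]
ee_rot: [0.998, -0.056, -0.001, -0.0]
ft_force: [0.1, 0.3, 0.4]
grip_width: 0.76
```

```bash
python3 fs.py .5225 -.216
python3 - <<'E'
from h import *
i=camera("side");crop(i,290,90,370,160,7,"s12.png")
E
```

```text
t 25.57 pos [ 0.5841 -0.2206  0.2144] r 61.8 phi -4.3 Frad 0.1 Fresist 0.3 Fz 0.4
```

View pics/s12.png

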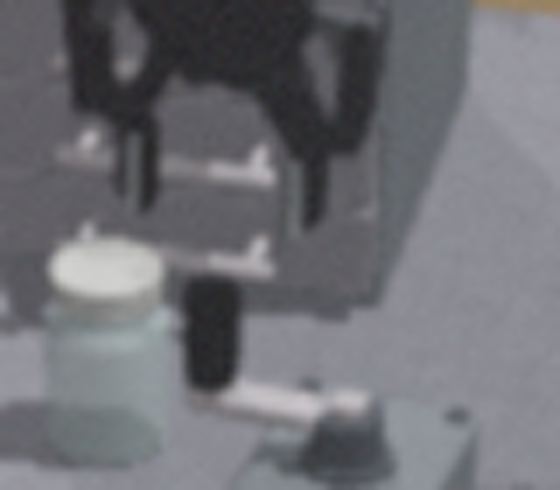

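{"method": "play_rows", "body": {"rows": [[[3,1,-20],[0,0,0],65],[[0,0,-25],[0,0,0],65],[[0,0,-18],[0,0,0],65],[[0,0,0],[0,0,0],50],[[0,0,0],[0,0,0],35],[[0,0,0],[0,0,0],15],[[0,0,0],[0,0,0],15],[[0,0,0],[0,0,0],15]], "force": 50}}

```text
clock: 26.62
position: [0.5883, -0.2196, 0.1544]
ee_rot: [0.998, -0.056, 0.0, 0.0]
ft_force: [-4.2, 1.2, 6.7]
grip_width: 0.283
```

```bash
python3 fs.py .5225 -.216;python3 st.py
python3 - <<'E'
from h import *
i=camera("side");crop(i,290,90,370,160,7,"s13.png")
E
```

```text
t 26.62 pos [ 0.5883 -0.2196  0.1544] r 65.9 phi -3.1 Frad -4.2 Fresist 1.0 Fz 6.7
t 26.62 pos [ 0.5883 -0.2196  0.1544] jaw deg -6.41 z [ 0.001 -0.001 -1.   ] F [-4.2  1.2  6.7] M [ 0.23  0.95 -0.04] w 24.1 q [ 0.72  0.45 -0.57  1.53  0.25  1.24 -0.  ]
```

View pics/s13.png

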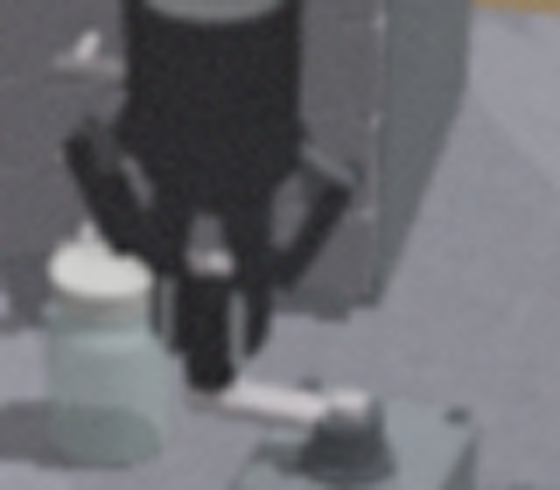

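{"method": "play_rows", "body": {"rows": [[[-0.3,-2,0],[0,0,0],15],[[-0.3,-2,0],[0,0,0],15],[[0,0,0],[0,0,0],15]]}}

```text
clock: 27.05
position: [0.588, -0.2224, 0.1544]
ee_rot: [0.998, -0.055, 0.0, -0.0]
ft_force: [-3.9, 3.7, 6.3]
grip_width: 0.286
```

```bash
python3 fs.py .5225 -.216
```

```text
t 27.05 pos [ 0.588  -0.2224  0.1544] r 65.8 phi -5.6 Frad -4.2 Fresist 3.3 Fz 6.3
```

{"method": "play_rows", "body": {"rows": [[[-0.6,-2,0],[0,0,0],15],[[-0.6,-2,0],[0,0,0],15],[[0,0,0],[0,0,0],15]]}}

```text
clock: 27.42
position: [0.5874, -0.2254, 0.1545]
ee_rot: [0.998, -0.055, 0.001, -0.001]
ft_force: [-2.0, 6.2, 5.4]
grip_width: 0.288
```

```bash
python3 fs.py .5225 -.216
```

```text
t 27.43 pos [ 0.5874 -0.2254  0.1545] r 65.6 phi -8.2 Frad -2.9 Fresist 5.9 Fz 5.4
```

{"method": "play_rows", "body": {"rows": [[[-0.6,-2.5,0],[0,0,0],15],[[-0.6,-2.0,0],[0,0,0],15],[[0,0,0],[0,0,0],15]]}}

```text
clock: 27.8
position: [0.5866, -0.2287, 0.1545]
ee_rot: [0.999, -0.054, 0.001, -0.002]
ft_force: [0.2, 8.8, 5.4]
grip_width: 0.285
```

```bash
python3 fs.py .5225 -.216
```

```text
t 27.8 pos [ 0.5866 -0.2287  0.1545] r 65.4 phi -11.2 Frad -1.5 Fresist 8.6 Fz 5.4
```

{"method": "play_rows", "body": {"rows": [[[-0.5,-2.2,0],[0,0,0],15],[[0,0,0],[0,0,0],15]]}}

```text
clock: 28.05
position: [0.5862, -0.2304, 0.1545]
ee_rot: [0.999, -0.054, 0.001, -0.002]
ft_force: [0.3, 10.1, 4.3]
grip_width: 0.287
```

```bash
python3 fs.py .5225 -.216
```

```text
t 28.05 pos [ 0.5862 -0.2304  0.1545] r 65.3 phi -12.7 Frad -2.0 Fresist 9.9 Fz 4.3
```

Seated feel again at 9.9 N. Now easing off in steps so that the tool force reaches zero before I open.

{"method": "play_rows", "body": {"rows": [[[0.3,1.2,0],[0,0,0],15],[[0.3,1.2,0],[0,0,0],15],[[0,0,0],[0,0,0],15]]}}

```text
clock: 28.42
position: [0.5864, -0.2296, 0.1545]
ee_rot: [0.998, -0.055, 0.001, -0.001]
ft_force: [-1.1, 7.2, 5.2]
grip_width: 0.288
```

```bash
python3 fs.py .5225 -.216
```

```text
t 28.43 pos [ 0.5864 -0.2296  0.1545] r 65.3 phi -12.0 Frad -2.6 Fresist 6.8 Fz 5.2
```

{"method": "play_rows", "body": {"rows": [[[0.2,1.0,0],[0,0,0],15],[[0.2,1.0,0],[0,0,0],15],[[0,0,0],[0,0,0],15]]}}

```text
clock: 28.8
position: [0.5867, -0.2284, 0.1545]
ee_rot: [0.998, -0.055, 0.001, -0.0]
ft_force: [-1.2, 5.3, 7.2]
grip_width: 0.288
```

```bash
python3 fs.py .5225 -.216
```

```text
t 28.8 pos [ 0.5867 -0.2284  0.1545] r 65.4 phi -10.9 Frad -2.1 Fresist 5.0 Fz 7.2
```

{"method": "play_rows", "body": {"rows": [[[0.2,1.0,0],[0,0,0],15],[[0.2,1.0,0],[0,0,0],15],[[0,0,0],[0,0,0],15]]}}

```text
clock: 29.18
position: [0.587, -0.2269, 0.1545]
ee_rot: [0.998, -0.055, 0.001, -0.0]
ft_force: [-0.2, 3.3, 6.0]
grip_width: 0.282
```

```bash
python3 fs.py .5225 -.216
```

```text
t 29.18 pos [ 0.587  -0.2269  0.1545] r 65.5 phi -9.6 Frad -0.7 Fresist 3.2 Fz 6.0
```

{"method": "play_rows", "body": {"rows": [[[0.2,1.0,0],[0,0,0],15],[[0.1,0.8,0],[0,0,0],15],[[0,0,0],[0,0,0],15]]}}

```text
clock: 29.55
position: [0.5873, -0.2256, 0.1545]
ee_rot: [0.998, -0.056, 0.001, 0.0]
ft_force: [-1.3, 2.9, 5.4]
grip_width: 0.286
```

```bash
python3 fs.py .5225 -.216
```

```text
t 29.55 pos [ 0.5873 -0.2256  0.1545] r 65.5 phi -8.4 Frad -1.7 Fresist 2.7 Fz 5.4
```

{"method": "play_rows", "body": {"rows": [[[0.1,0.9,0],[0,0,0],15],[[0,0,0],[0,0,0],15]]}}

```text
clock: 29.8
position: [0.5874, -0.225, 0.1545]
ee_rot: [0.998, -0.056, 0.001, 0.0]
ft_force: [0.3, 1.0, 4.4]
grip_width: 0.291
```

```bash
python3 fs.py .5225 -.216
```

```text
t 29.8 pos [ 0.5874 -0.225   0.1545] r 65.6 phi -7.9 Frad 0.1 Fresist 1.1 Fz 4.4
```

{"method": "play_rows", "body": {"rows": [[[0,0,0],[0,0,0],27],[[0,0,0],[0,0,0],35],[[0,0,0],[0,0,0],60],[[0,0,0],[0,0,0],65],[[0,0,0],[0,0,0],65],[[0,0,20],[0,0,0],65],[[0,0,40],[0,0,0],65],[[0,0,40],[0,0,0],65],[[-15,-30,10],[0,0,0],65],[[-20,-40,0],[0,0,0],65],[[-20,-40,0],[0,0,0],65],[[-20,-40,0],[0,0,0],65]]}}

```text
clock: 31.3
position: [0.5109, -0.3763, 0.265]
ee_rot: [0.998, -0.056, 0.001, 0.0]
ft_force: [-0.8, -0.2, -0.6]
grip_width: 0.758
```

{"method": "play_rows", "body": {"rows": [[[0,0,0],[0,0,0],65],[[0,0,0],[0,0,0],65],[[0,0,0],[0,0,0],65]]}}

```text
clock: 31.68
position: [0.5124, -0.3737, 0.2638]
ee_rot: [0.998, -0.055, 0.0, -0.0]
ft_force: [0.8, -0.1, -0.2]
grip_width: 0.762
```

```bash
python3 fs.py .5225 -.216
python3 - <<'E'
from h import *
i=camera("side");cv2.imwrite("pics/s14.png",i);j=camera("top");crop(j,275,155,435,265,5,"t14.png")
out=[]
for k in (cv2.imread("pics/s11.png"),i): out.append(cv2.resize(k[115:155,310:334],None,fx=12,fy=12,interpolation=cv2.INTER_NEAREST))
cv2.imwrite("pics/cmp3.png",np.hstack(out))
E
```

```text
t 31.68 pos [ 0.5124 -0.3737  0.2638] r 158.0 phi -93.7 Frad 0.1 Fresist 0.8 Fz -0.2
```

View pics/cmp3.png

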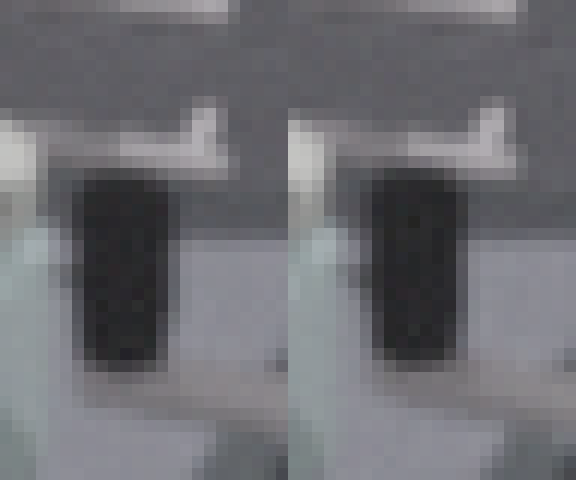

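View pics/t14.png

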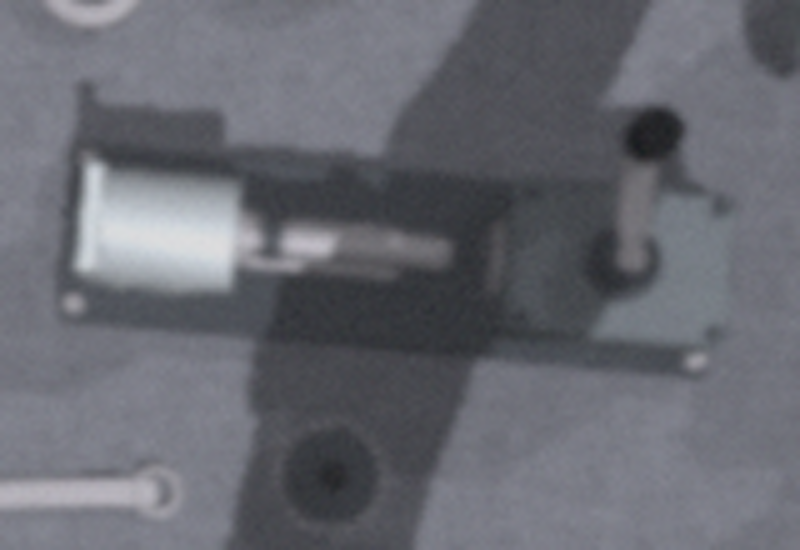

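View pics/s14.png

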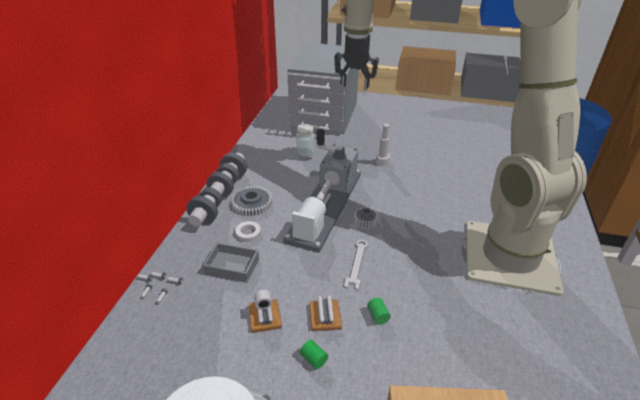

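The crank now stands about 3° further forward than after the first release (top crop, grip at 654 against 648), and it held while I let go. The sleeve is inside the bore, the ram nose is at the mouth, and the bystanders are where they were. Handing in.

```bash
python3 -c "
from workcell import manip
print(manip.hand_in())"
```

```text
the job is handed in; nothing more can be done
None
```

The long sleeve is pressed in against the shoulder and the job is handed in, but I let go of the crank once and had to take it again to restore the ram's hold.

- **Pressing:** I laid the long sleeve on the rails and wound the crank about 1.6 turns in one unbroken grasp. Resistance stayed at about 3–4 N, then rose to about 11 N at the shoulder. That is within the 9–12 N seating range and well below overload.
- **What went wrong:** when I first let go, the springs drove the crank back about 12°, as both cameras showed. The ram was then probably barely touching the sleeve. I gripped the crank again, pressed back to 9.9 N, and eased the tool force down to about 1 N before opening.
- **Last checks:** after the second release, the top view put the crank about 3° further forward than after the first. The sleeve was in the bore with the ram nose at its mouth. The robot touched nothing, and the other parts had not visibly moved. The clock was at about 32 s.
- **Not certain:** I could not measure the final ram load. I estimate the crank's friction holds about 20 N or a little less. The second grasp could count against "without letting go", though the first seating was done in one unbroken grasp.

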